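# Sieve the counters from the dominoes and pack the dominoes away

## Robot

A 7-joint arm with a two-finger parallel gripper is mounted at the origin on the work surface. World frame = base frame: x ahead of the robot, y to its left, z up, the work surface at z = 0. Lengths are in m, angles in rad, forces in N, time in s.
With the tool pointing down it reaches from about 0.425 to 0.875 m from the base axis. Payload 4.7 kg.
Tool frame: the origin (TCP) lies at the very end of the fingers, on their centre line; the grasp point (between the pads) lies ctrl.grasp_offset behind it (ctrl.grasp_offset is the distance from the TCP to the grasp point, in m); z points along the fingers, y is the line along which they close (so a half turn about z gives the same grasp; the last joint's range is limited). The gripper opens to 87 mm and grips with 3 to 60 N. Pads are 19 mm wide; open, the fingers measure 117 mm over their backs; the gripper's body (75 mm by 190 mm) begins 51 mm behind the grasp point.
Start: joints at [-1.111, 0.321, -0.07, 1.45, 0.023, 1.371, -0.057], TCP at [0.28, 0.586, 0.223] pointing down, gripper open.
Joint ranges: [-2.86, 2.86], [-0.3, 2.09], [-1.38, 1.24], [0.06, 2.45], [-1.56, 4.7], [0.09, 2.05], [-2.69, 2.69]. Speed limits (rad/s): [2.57, 2.57, 3.14, 3.14, 3.14, 3.14, 3.14].

## Interface

Orientations are given as a unit quaternion [x, y, z, w].
In Python, from station import ctrl gives the robot as it stands.
- The arm moves only by the shell command python3 -m pendant 'ROWS' [OPENING] [FORCE]. ROWS is JSON, a list of rows, each a list of 4 numbers: the shift along the world's x, y, z in mm, then the turn about the world's z in rad. In form: [[x, y, z, yaw], ...]. A call has 1 to 8 rows; each row shifts and turns the commanded pose from where the row before left it; what a row does not reach is not made up. A row lasts 1/10 s, in which the tool goes at most 50 mm and 8.59 degrees, less where a joint would pass 70% of its speed; a pose out of reach is approached as far as the arm can. A call with a gripper value outside its range is refused whole. OPENING is the gripper command: -1 is shut, 1 is fully open, values between are in proportion, set as the call begins (- or left out, the last holds). The fingers move at their own pace and stop on an object; FORCE is the grip in N (left out, the last holds). Time passes only in rows, so rows that do not move let the fingers close. It gives the time, the measured TCP pose, the force, the opening and the grip force at its end, in the units of the state.
- ctrl.sense(): the state, without advancing time (a new reading comes with each control period).
- ctrl.get_image(name): name is "scene" or "top" or "wrist"; returns the picture (384x512x3 uint8, red, green, blue); there is no depth.
- ctrl.camera_model(name): a dict with "K" (3x3 intrinsics, pixels), "R" (3x3) and "t" (3): a world point X has camera coordinates R X + t; the wrist camera has in their place "tool_from_camera" (4x4, takes a point from camera to tool coordinates, whose origin is the TCP and whose axes are the flange's). Camera axes: x right, y down, z forward; pixel columns grow to the right and rows downward; lengths in m; the calibration is good to about 2 mm. The wrist camera is an equidistant fisheye: a pixel r from the principal point sees the ray r / f radians off the axis. A picture is of the moment at which its call begins: read the wrist's pose just before it. camera_model takes no time and is no camera call.
- ctrl.hand_in(): hands the job in; it is judged then, once.
The state is a dict: "clock": time; "joints": joint angles; "dq": joint speeds; "tau": joint torques, N m; "tcp_pos": TCP position; "orientation": TCP orientation; "force": force on the tool from outside, world axes, zero at the start; "ft_torque": the same for the moment, N m; "finger_gap": finger opening in m; "finger_force": force on a finger pad.
Only numpy, scipy, OpenCV 4.12 (cv2) and the standard library are available. Lean on these libraries where they do the work, as an engineer would, in place of code of your own. Each camera call takes 0.05 s, during which the arm holds its last target. There are 200 camera calls.

## Task

Tidy up after the game: lift the spectacle case out of the grey landing tray and lay it flat on the middle of the score pad, and take the red bar of the sorting sieve and shake the sieve to and fro on its runners until every counter has dropped into the blue tray beneath, without the fingers touching a counter. Then lift the bar to tip the dominoes out over the lip and down the chute, and let the sieve down level again. Last, pack all the dominoes, with any strays lying on the table, into the two channels of the dark-wood keeper, end to end, up to three in each, every one down on the channel's floor and none stacked; leave the other things on the table undisturbed.

Things in the scene. Friction and masses are not known exactly. Their poses are not given: they have to be found in the camera images.
- station: The fixed sorting station, 240 mm along its x, about 400 mm along its y. Origin on the table right under the sieve's hinge line (which is 90 mm up, along x, when joint sieve_shake is 0), z up. On the +y side the sieve sits on two runners over the blue catch tray; on the -y side are the chute and the landing tray.
- catch_mid (a point): Middle of the floor of the blue catch tray under the sieve, 6 mm above the table; the tray is 228 mm (station x) by 170 mm (station y) inside, walls 26 mm high, 50 mm towards the chute. Axes as the station's.
- landing_mid (a point): Middle of the level part of the grey landing tray, 6 mm above the table, 145 mm from the hinge line in the station's -y; the level part is 228 mm (x) by 144 mm (y), walls 30 mm high on three sides, floor slippery. On its +y side a slippery steel chute rises from the floor, over 75 mm, to 57 mm above the table just under the hinge line. Axes as the station's.
- sieve_floor (a point): Centre of the sieve floor's top. The sieve is a waxed, slippery tray (friction about 0.22), floor 164 mm (its x) by 146 mm (its y), with 26 x 28 mm openings between flat slats 20 to 28 mm wide on which counters lie; walls 30 mm high on three sides; on the hinge side (-y) only a lip rising at 20 degrees for 32 mm, which keeps pieces in when level. Axes turn with the sieve.
- sieve_shake (a joint): Sliding of the sieve on its runners along the station's y, -0.025 to 0.025 m between rubber end stops, 0 in the middle; moves freely (about 1 N) and a light knock on the stops does no harm. Sieve, hinge line and bar all move with it. Brisk reversals or knocks make the pieces slide.
- sieve_tip (a joint): Tipping of the sieve about its hinge line, rad: 0 level (it rests there by its weight), grows as the bar side is lifted, 1.2 at the stop; falls back when let go. About 3 N at the bar. Pieces slide out over the lip onto the chute from about 0.7 to 1.0 on.
- bar_mid (a point): Middle of the sieve's red round handle bar, 16 mm thick, 100 mm long along the station's x, held by arms at its ends, 55 mm clear of the sieve's wall. With the sieve level it lies 215 mm in +y from the hinge line and 18 mm above it (108 mm above the table), free for fingers on both sides; it swings in an arc about the hinge line. Axes turn with the sieve (x along the bar).
- keeper: The keeper: a fixed shallow open box of dark wood with a cork floor, 202 mm (its x) by 110 mm (its y) outside, walls 5 mm thick and 12 mm high, floor 5 mm up. A flat wooden rail, 28 mm wide and 12 mm high, runs along x through the middle and leaves two channels, centred at y = -32 and +32 mm, each 192 mm long and 36 mm wide inside: three dominoes end to end with 12 mm to spare. Origin under its centre, z up.
- domino1_mid (a point): Centre of a bone-white plastic domino with black pips, 60 mm (its x) by 32 mm (its y) by 18 mm (its z), 45 g; starts flat in the sieve. May be absent (None).
- domino2_mid (a point): Centre of a bone-white plastic domino with black pips, 60 mm (its x) by 32 mm (its y) by 18 mm (its z), 45 g; starts flat in the sieve. May be absent (None).
- domino3_mid (a point): Centre of a bone-white plastic domino with black pips, 60 mm (its x) by 32 mm (its y) by 18 mm (its z), 45 g; starts flat in the sieve. May be absent (None).
- domino4_mid (a point): Centre of a bone-white plastic domino with black pips, 60 mm (its x) by 32 mm (its y) by 18 mm (its z), 45 g; starts flat in the sieve. May be absent (None).
- domino5_mid (a point): Centre of a bone-white plastic domino with black pips, 60 mm (its x) by 32 mm (its y) by 18 mm (its z), 45 g; starts flat on the open table. May be absent (None).
- domino6_mid (a point): Centre of a bone-white plastic domino with black pips, 60 mm (its x) by 32 mm (its y) by 18 mm (its z), 45 g; starts flat on the open table. May be absent (None).
- counter1: A small round green counter, 20 mm across, 8 mm thick (its z), 12 g, origin at the centre of its underside; starts on a slat of the sieve. May be absent (None).
- counter2: A small round green counter, 20 mm across, 8 mm thick (its z), 12 g, origin at the centre of its underside; starts on a slat of the sieve. May be absent (None).
- counter3: A small round green counter, 20 mm across, 8 mm thick (its z), 12 g, origin at the centre of its underside; starts on a slat of the sieve. May be absent (None).
- counter4: A small round green counter, 20 mm across, 8 mm thick (its z), 12 g, origin at the centre of its underside; starts on a slat of the sieve. May be absent (None).
- counter5: A small round green counter, 20 mm across, 8 mm thick (its z), 12 g, origin at the centre of its underside; starts on a slat of the sieve. May be absent (None).
- counter6: A small round green counter, 20 mm across, 8 mm thick (its z), 12 g, origin at the centre of its underside; starts on a slat of the sieve. May be absent (None).
- case_mid (a point): Centre of a black plastic spectacle case, 160 mm (its x) by 60 mm (its y) by 45 mm (its z), 120 g; starts lying flat in the grey landing tray, roughly along the station's x.
- scorepad: Fixed white score pad with a blue binding, 150 mm (its x) by 105 mm (its y), 8 mm thick, lying on the table. Origin under its centre, z up.
- glass: Amber drinking glass, 100 mm tall, 72 mm across, standing on a steel coaster (100 mm across): bystander. Origin under its centre.
- cup: Grey ceramic cup with a handle, 80 mm tall: bystander. Origin under its centre.

How it is judged:
On the way, in this order (a step that is already met when the one before it is completed fails the run):
1. the case lies flat on the score pad and every counter has dropped through the sieve into the blue tray (x of counter1 in the frame of station between -0.115 and 0.115 m and y of counter1 in the frame of station between 0.004 and 0.178 m and z of each of counter1, counter2, counter3, counter4, counter5, counter6 in the frame of station below 0.035 m and x of counter2 in the frame of station between -0.115 and 0.115 m and y of counter2 in the frame of station between 0.004 and 0.178 m and x of counter3 in the frame of station between -0.115 and 0.115 m and y of counter3 in the frame of station between 0.004 and 0.178 m and x of counter4 in the frame of station between -0.115 and 0.115 m and y of counter4 in the frame of station between 0.004 and 0.178 m and x of counter5 in the frame of station between -0.115 and 0.115 m and y of counter5 in the frame of station between 0.004 and 0.178 m and x of counter6 in the frame of station between -0.115 and 0.115 m and y of counter6 in the frame of station between 0.004 and 0.178 m and horizontal distance between case_mid and scorepad below 0.035 m and z of case_mid in the frame of scorepad below 0.04 m and angle between case_mid's own z axis and vertical below 0.2 rad), for 0.2 s.
2. the sieve is tipped up (past 0.7 rad) and every domino that started in it has left it on the chute side (value of joint sieve_tip above 0.7 rad and y of each of domino1_mid, domino2_mid, domino3_mid, domino4_mid in the frame of station below -0.03 m and z of each of domino1_mid, domino2_mid, domino3_mid, domino4_mid in the frame of station below 0.07 m), for 0.1 s.
At the end, for the whole second after the job is handed in: Case flat on the score pad (centre within 35 mm), every counter in the blue tray, sieve level (within 0.06 rad), every domino at rest in a channel of the keeper (centre within 14 mm of its middle line), lengthwise (within 0.2 rad), on its floor (centre below 27 mm: not stacked or on end) (all of step 1 and x of domino1_mid in the frame of keeper between -0.074 and 0.074 m and (y of domino1_mid in the frame of keeper between -0.046 and -0.018 m or y of domino1_mid in the frame of keeper between 0.018 and 0.046 m) and z of each of domino1_mid, domino2_mid, domino3_mid, domino4_mid, domino5_mid, domino6_mid in the frame of keeper below 0.027 m and angle between the x axis of each of domino1_mid, domino2_mid, domino3_mid, domino4_mid, domino5_mid, domino6_mid and the x axis of keeper, either way round below 0.2 rad and x of domino2_mid in the frame of keeper between -0.074 and 0.074 m and (y of domino2_mid in the frame of keeper between -0.046 and -0.018 m or y of domino2_mid in the frame of keeper between 0.018 and 0.046 m) and x of domino3_mid in the frame of keeper between -0.074 and 0.074 m and (y of domino3_mid in the frame of keeper between -0.046 and -0.018 m or y of domino3_mid in the frame of keeper between 0.018 and 0.046 m) and x of domino4_mid in the frame of keeper between -0.074 and 0.074 m and (y of domino4_mid in the frame of keeper between -0.046 and -0.018 m or y of domino4_mid in the frame of keeper between 0.018 and 0.046 m) and x of domino5_mid in the frame of keeper between -0.074 and 0.074 m and (y of domino5_mid in the frame of keeper between -0.046 and -0.018 m or y of domino5_mid in the frame of keeper between 0.018 and 0.046 m) and x of domino6_mid in the frame of keeper between -0.074 and 0.074 m and (y of domino6_mid in the frame of keeper between -0.046 and -0.018 m or y of domino6_mid in the frame of keeper between 0.018 and 0.046 m) and value of joint sieve_tip below 0.06 rad); the robot touches nothing.
It fails at once if a bystander (glass, cup) is shifted more than 30 mm or tipped (distance of any of glass, cup from where it was at the start of the episode above 0.03 m or angle between any of glass, cup's own z axis and vertical above 0.4 rad).
It fails at once if the fingers push a counter (contact force between the fingers and counter1 above 0.5 N or contact force between the fingers and counter2 above 0.5 N or contact force between the fingers and counter3 above 0.5 N or contact force between the fingers and counter4 above 0.5 N or contact force between the fingers and counter5 above 0.5 N or contact force between the fingers and counter6 above 0.5 N).
It fails at once if a piece falls off the table (height (world z) of any of domino1_mid, domino2_mid, domino3_mid, domino4_mid, domino5_mid, domino6_mid, counter1, counter2, counter3, counter4, counter5, counter6 below -0.05 m).
Of domino1, domino2, domino3, domino4 only 3 to 4 are there at a start; the rules pass over those that are not, and their reading is None.
Of domino5, domino6 only 1 to 2 are there at a start; the rules pass over those that are not, and their reading is None.
Of counter1, counter2, counter3, counter4, counter5, counter6 only 3 to 6 are there at a start; the rules pass over those that are not, and their reading is None.
At some moment in a run one of domino1, domino2, domino3, domino4, domino5, domino6 may be knocked a few centimetres aside while the robot is not near it.
Once in a run the grip may slacken for a moment while it holds something.
It also fails if it takes over 210 s, if anything falls off the work surface, if the arm or the gripper's body presses on something with over 40 N, if the wrist force passes 120 N, or if a joint passes its speed limit or range.

## Working session

There is one attempt and no reset: what is moved stays moved. The work goes in short steps, Python scripts to look and compute and a shell command to move; the robot and the scene stay as the last step left them, time stands still between calls to the robot, and variables do not carry over. Pictures are saved under pics/ and viewed, at most 14 in all, crops included, and the job is handed in when it is done.

```bash
ls; mkdir -p pics; cat > h.py <<'E'
from station import ctrl
import numpy as np, cv2
def ray(cam,px):
    m=ctrl.camera_model(cam);K=np.array(m["K"]);R=np.array(m["R"]);t=np.array(m["t"])
    d=R.T@np.linalg.solve(K,[px[0],px[1],1]);return -R.T@t,d
def onz(cam,px,z):
    o,d=ray(cam,px);return o+d*(z-o[2])/d[2]
def proj(cam,X):
    m=ctrl.camera_model(cam);c=np.array(m["R"])@np.array(X)+np.array(m["t"]);p=np.array(m["K"])@c;return p[:2]/p[2]
def save(cam,n):
    im=ctrl.get_image(cam);cv2.imwrite(f"pics/{n}.png",im[:,:,::-1]);return im
E
python3 - <<'E'
from h import *
for c in("top","scene"):
    save(c,c+"0"); m=ctrl.camera_model(c); print(c,np.round(m["K"],1).tolist(),np.round(m["R"],3).tolist(),np.round(m["t"],3).tolist())
a=[cv2.resize(cv2.imread(f"pics/{c}0.png"),(800,600),interpolation=cv2.INTER_CUBIC) for c in("top","scene")]
for c,i in zip(("top","scene"),a): cv2.imwrite(f"pics/{c}0b.png",i)
m=ctrl.camera_model("wrist");print(m,ctrl.grasp_offset,ctrl.sense())
E
```

```text
pics
top [[355.9, 0.0, 254.8], [0.0, 355.9, 194.6], [0.0, 0.0, 1.0]] [[-0.026, -1.0, 0.01], [-0.997, 0.025, -0.072], [0.072, -0.012, -0.997]] [0.0, 0.592, 1.254]
scene [[347.8, 0.0, 254.8], [0.0, 347.8, 188.0], [0.0, 0.0, 1.0]] [[0.489, 0.872, 0.013], [0.765, -0.421, -0.487], [-0.42, 0.248, -0.873]] [-0.288, -0.422, 1.265]
{'K': array([[297.31863964,   0.        , 259.79723133],
       [  0.        , 297.31863964, 190.24225198],
       [  0.        ,   0.        ,   1.        ]]), 'tool_from_camera': array([[-2.66430928e-04, -9.64280224e-01, -2.64884086e-01,
         7.28221068e-02],
       [ 9.99999956e-01, -2.91221848e-04,  5.43201866e-05,
        -5.95822464e-05],
       [-1.29519915e-04, -2.64884060e-01,  9.64280259e-01,
        -1.62567068e-01],
       [ 0.00000000e+00,  0.00000000e+00,  0.00000000e+00,
         1.00000000e+00]])} 0.0187 {'clock': 0.1, 'joints': array([-1.11086315,  0.32175883, -0.07007213,  1.45157436,  0.02258992,
        1.37078591, -0.05692296]), 'dq': array([ 0.0003724 , -0.00068999, -0.00074131, -0.00343252,  0.00098451,
       -0.00046941,  0.00190585]), 'tau': array([-1.87195442e-04, -4.92570341e+01, -4.05669808e-01, -3.13397563e+01,
       -6.43305550e-02,  3.94386775e-02,  5.75981562e-05]), 'tcp_pos': array([0.28011772, 0.58598829, 0.22155359]), 'orientation': array([ 2.21079083e-01,  9.75255496e-01, -8.57048151e-04, -1.49328000e-04]), 'force': array([-0.12932018, -0.21768438,  1.45115684]), 'ft_torque': array([-0.03563004,  0.03704671, -0.0081787 ]), 'finger_force': 0.0, 'finger_gap': 0.08737286336115664}
```

View pics/top0b.png

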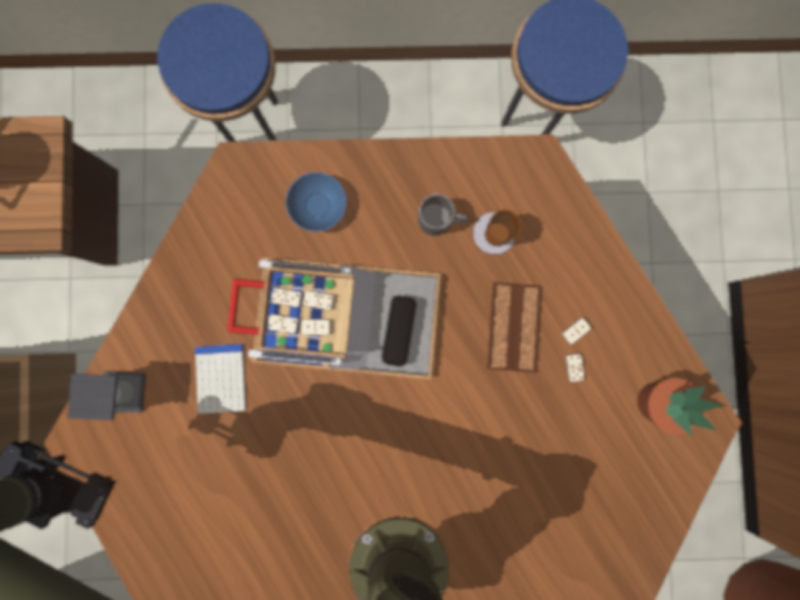

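View pics/scene0b.png

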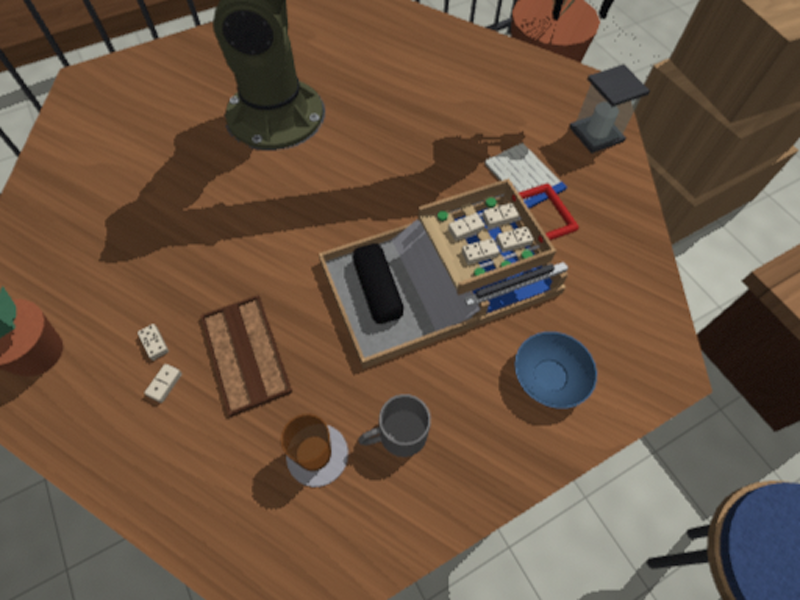

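The top view (800x600) shows the red bar at (232,308), four dominoes and the green counters in the sieve at (305,310), and the case at (400,331). The pad is at (220,379), the keeper at (515,327), and the strays at (577,330) and (575,368). The cup, glass and bowl stand further out.

```bash
python3 - <<'E'
from h import *
P=dict(bar=[(234,283,.108),(231,332,.108)],tray=[(441,273,.036),(434,377,.036)],pad=[(195,348,.008),(243,345,.008),(246,410,.008),(197,414,.008)],
keeper=[(493,283,.012),(541,287,.012),(536,371,.012),(489,368,.012)],st=[(577,330,.018),(575,368,.018)],case=[(405,297,.05),(394,365,.05),(400,331,.05)],cup=[(436,214,.04)],glass=[(494,232,.0)],sieve=[(265,262,.12),(250,360,.12)],bowl=[(317,202,.05)],blk=[(125,390,.1)])
for k,v in P.items():
    w=np.array([onz("top",(x*.64,y*.64),z) for x,y,z in v])[:,:2]; print(k,np.round(w,3).tolist(),np.round(w.mean(0),3))
# colour refine
im=cv2.imread("pics/top0.png")[:,:,::-1].copy(); hsv=cv2.cvtColor(im,cv2.COLOR_RGB2HSV)
def blobs(m,amin):
    n,l,s,c=cv2.connectedComponentsWithStats(m.astype(np.uint8))
    return [(l==i) for i in range(1,n) if s[i,4]>=amin]
H,S,V=hsv[...,0],hsv[...,1],hsv[...,2]
sub=np.zeros(H.shape,bool); sub[160:260,140:400]=1
for nm,m,z in(("green",(H>45)&(H<85)&(S>100)&sub,.085),("red",((H<5)|(H>175))&(S>170)&(V>100)&sub,.108),("black",(V<45)&sub,.051),("white",(V>190)&(S<70)&sub,.018)):
    for b in blobs(m,8 if nm=="green" else 40):
        ys,xs=np.nonzero(b); r=cv2.minAreaRect(np.c_[xs,ys].astype(np.float32)); print(nm,b.sum(),np.round(r[0],1),np.round(r[1],1),round(r[2]),np.round(onz("top",r[0],z)[:2],3))
E
```

```text
bar [[0.64, 0.336], [0.535, 0.343]] [0.587 0.339]
tray [[0.659, -0.114], [0.424, -0.091]] [ 0.542 -0.102]
pad [[0.503, 0.454], [0.508, 0.344], [0.36, 0.338], [0.354, 0.449]] [0.431 0.396]
keeper [[0.636, -0.236], [0.624, -0.347], [0.43, -0.327], [0.44, -0.22]] [ 0.533 -0.283]
st [[0.522, -0.424], [0.435, -0.415]] [ 0.479 -0.42 ]
case [[0.605, -0.03], [0.454, -0.002], [0.529, -0.017]] [ 0.53  -0.016]
cup [[0.795, -0.107]] [ 0.795 -0.107]
glass [[0.758, -0.245]] [ 0.758 -0.245]
sieve [[0.681, 0.266], [0.475, 0.3]] [0.578 0.283]
bowl [[0.826, 0.164]] [0.826 0.164]
blk [[0.418, 0.569]] [0.418 0.569]
green 15 [195.  178.5] [3. 4.] 90 [0.647 0.188]
green 14 [182. 179.] [2. 4.] 90 [0.647 0.233]
green 9 [210.  181.5] [1. 4.] 90 [0.636 0.137]
green 11 [180.5 218. ] [2. 3.] 90 [0.514 0.239]
green 8 [209. 222.] [2. 2.] 90 [0.498 0.143]
red 241 [156.3 195.8] [18.7 33.9] 6 [0.59  0.314]
black 100 [260.6 211.5] [ 5.3 39.3] 3 [ 0.53  -0.033]
white 152 [182.5 190. ] [10. 17.] 90 [0.615 0.244]
white 162 [202.7 191.8] [17.2 10. ] 10 [0.607 0.172]
white 156 [180. 207.] [10. 16.] 90 [0.554 0.254]
white 175 [201.5 209.5] [11. 17.] 90 [0.543 0.177]
white 140 [368.6 211.6] [ 8.7 16. ] 50 [ 0.52  -0.422]
white 511 [147.5 242. ] [34. 15.] 90 [0.433 0.37 ]
white 133 [367.6 235.1] [16.2  8.3] 83 [ 0.437 -0.414]
```

```bash
python3 -m pendant '[[15,-38,0,0.02],[15,-38,0,0.02],[16,-38,0,0.02],[16,-38,0,0.02],[16,-38,0,0.02],[16,-38,0,0.02],[16,-38,0,0.02],[16,-38,0,0.02]]' 1 20; python3 -m pendant '[[16,-38,0,0.02],[16,-38,0,0.02],[16,-38,0,0.02],[16,-38,0,0.02],[15,-38,0,0.02],[15,-38,0,0.02],[15,-38,0,0.02],[15,-32,0,0]]'; cat >> h.py <<'E'
from scipy.spatial.transform import Rotation as Rot
def wray(px,s):
    m=ctrl.camera_model("wrist");K=m["K"];T=m["tool_from_camera"];u=(px[0]-K[0,2])/K[0,0];v=(px[1]-K[1,2])/K[1,1]
    th=np.hypot(u,v);d=np.array([u/th*np.sin(th),v/th*np.sin(th),np.cos(th)]) if th>0 else np.array([0,0,1.])
    R=Rot.from_quat(s["orientation"]).as_matrix();o=R@T[:3,3]+s["tcp_pos"];return o,R@T[:3,:3]@d
def wonz(px,z,s):
    o,d=wray(px,s);return o+d*(z-o[2])/d[2]
def yawy(s):
    y=Rot.from_quat(s["orientation"]).as_matrix()[:,1];return np.arctan2(y[1],y[0])
def wshot(n):
    s=ctrl.sense();im=save("wrist",n);np.savez(f"pics/{n}.npz",p=s["tcp_pos"],q=s["orientation"]);print("tcp",np.round(s["tcp_pos"],4),"yawy",round(yawy(s),3),"t",s["clock"]);return im
def ld(n):
    d=np.load(f"pics/{n}.npz");return dict(tcp_pos=d["p"],orientation=d["q"])
E
python3 -c "
from h import *
wshot('w1')"
```

```text
clock: 0.9
tcp_pos: [0.4065, 0.2807, 0.2223]
orientation: [0.142, 0.99, -0.0, -0.0]
force: [0.5, -0.0, 0.5]
finger_gap: 0.0869
finger_force: 0.0
clock: 1.7
tcp_pos: [0.5303, -0.018, 0.2224]
orientation: [0.073, 0.997, -0.0, -0.0]
force: [0.0, 0.1, -0.8]
finger_gap: 0.0872
finger_force: 0.0
tcp [ 0.5303 -0.018   0.2224] yawy 1.424 t 1.7
```

View pics/w1.png

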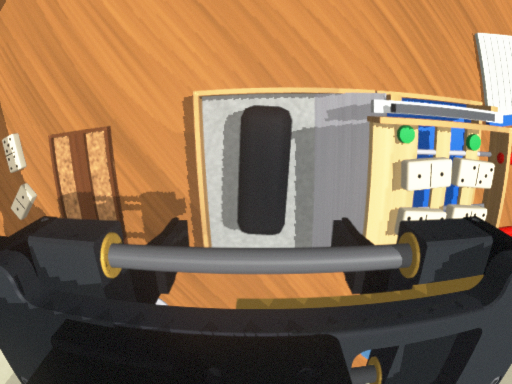

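The wrist view shows the case from (266,106) to (264,234), the keeper at (85,172), and the strays at the left edge.

```bash
python3 -c "
from h import *
s=ld('w1')
for p in [(268,107),(262,233),(243,170),(291,172)]: print(np.round(wonz(p,.045,s),3))
print(np.round(wonz((200,95),.036,s),3),np.round(wonz((375,97),.036,s),3))
"
```

```text
[0.456 0.002 0.045]
[ 0.606 -0.026  0.045]
[ 0.524 -0.037  0.045]
[0.534 0.018 0.045]
[ 0.428 -0.074  0.036] [0.457 0.134 0.036]
```

```bash
python3 -m pendant '[[0,7,-40,-0.04],[0,0,-45,0],[0,0,-45,0],[0,0,-40,0],[0,0,-25,0],[0,0,-12,0]]' 1 20;  python3 -m pendant '[[0,0,0,0],[0,0,0,0],[0,0,0,0],[0,0,0,0],[0,0,0,0]]' -1 25
```

```text
clock: 2.35
tcp_pos: [0.5278, -0.0084, 0.0126]
orientation: [0.093, 0.996, -0.001, -0.003]
force: [-0.2, 0.8, -0.2]
finger_gap: 0.087
finger_force: 0.0
clock: 2.85
tcp_pos: [0.5314, -0.0085, 0.017]
orientation: [0.093, 0.996, 0.0, 0.001]
force: [-0.0, -0.1, 4.7]
finger_gap: 0.0595
finger_force: 25.0
```

```bash
python3 -m pendant '[[0,0,30,0],[0,0,45,0],[0,0,45,0],[0,0,45,0],[-10,40,15,0.02],[-12,45,0,0.02],[-12,45,0,0.02],[-12,45,0,0.02]]';  python3 -m pendant '[[-12,45,0,0.02],[-12,45,0,0.02],[-12,45,0,0.02],[-12,45,0,0.02],[-10,35,0,0],[-6,20,0,0],[0,0,0,0]]'; python3 -c "
from h import *
wshot('w2')"
```

```text
clock: 3.65
tcp_pos: [0.4835, 0.1681, 0.1962]
orientation: [0.053, 0.999, 0.001, 0.0]
force: [1.2, 0.5, -1.4]
finger_gap: 0.0597
finger_force: 25.0
clock: 4.35
tcp_pos: [0.4174, 0.4055, 0.1952]
orientation: [0.01, 1.0, 0.001, -0.001]
force: [-0.4, -0.2, -1.3]
finger_gap: 0.0599
finger_force: 25.0
tcp [0.4174 0.4055 0.1952] yawy 1.552 t 4.35
```

View pics/w2.png

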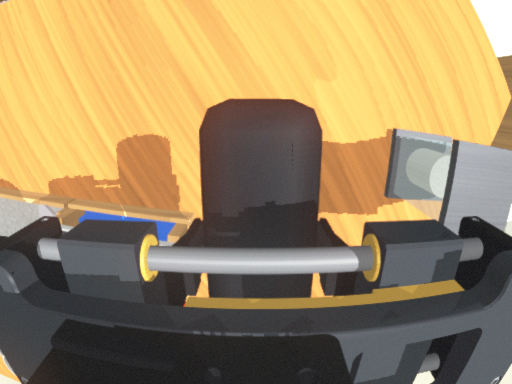

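The case is held over the pad, which it hides. The station's rear corner shows at (190,214) and the hourglass box at (390-512,130-230).

```bash
python3 -c "
from h import *
s=ld('w2')
for p,z in [((190,214),.1),((190,214),.05),((455,140),.12),((440,220),.12),((390,130),.1),((390,195),.1),((390,195),.0)]: print(p,z,np.round(wonz(p,z,s),3))
"
```

```text
(190, 214) 0.1 [0.437 0.34  0.1  ]
(190, 214) 0.05 [0.455 0.327 0.05 ]
(455, 140) 0.12 [0.365 0.589 0.12 ]
(440, 220) 0.12 [0.444 0.583 0.12 ]
(390, 130) 0.1 [0.36  0.527 0.1  ]
(390, 195) 0.1 [0.423 0.532 0.1  ]
(390, 195) 0.0 [0.453 0.58  0.   ]
```

```bash
python3 -m pendant '[[0,0,-45,0],[0,0,-45,0],[0,0,-40,0],[0,0,-25,0],[0,0,-12,0],[0,0,-5,0],[0,0,-2,0],[0,0,0,0]]';  python3 -m pendant '[[0,0,0,0],[0,0,0,0],[0,0,0,0]]' 1; python3 -m pendant '[[0,0,20,0],[0,0,40,0],[0,0,45,0],[0,0,45,0],[40,-16,20,-0.02],[45,-18,0,-0.02],[45,-18,0,-0.02],[40,-14,0,-0.02]]' 1; python3 -c "
from h import *
wshot('w3');save('top','t3')"
```

```text
clock: 5.2
tcp_pos: [0.4213, 0.402, 0.023]
orientation: [0.013, 1.0, 0.001, 0.001]
force: [-0.1, -0.4, -0.5]
finger_gap: 0.0597
finger_force: 25.0
clock: 5.5
tcp_pos: [0.4207, 0.402, 0.0225]
orientation: [0.013, 1.0, 0.001, 0.001]
force: [-0.7, 0.3, -0.0]
finger_gap: 0.0763
finger_force: 0.0
clock: 6.3
tcp_pos: [0.5927, 0.3339, 0.1926]
orientation: [0.054, 0.999, 0.0, 0.001]
force: [-0.7, 0.5, 0.5]
finger_gap: 0.0871
finger_force: 0.0
tcp [0.5927 0.3339 0.1926] yawy 1.463 t 6.3
```

View pics/w3.png

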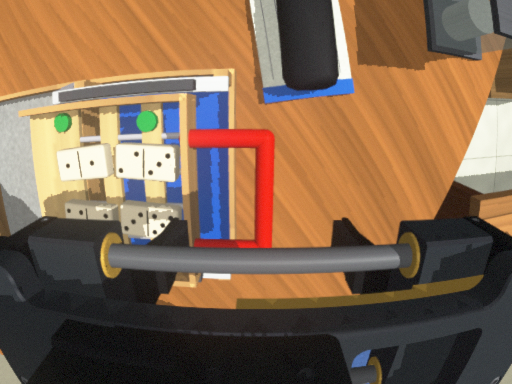

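The case lies flat on the pad with its near end at (308,88) and the pad's blue edge at (308,94). The red bar's long side runs from (265,138) to (262,245).

```bash
python3 -c "
from h import *
s=ld('w3')
for p,z in [((265,138),.108),((262,243),.108),((263,100),.008),((353,88),.008),((282,85),.045),((336,85),.045),((308,88),.03)]: print(p,z,np.round(wonz(p,z,s),3))
im=cv2.imread('pics/t3.png')[:,:,::-1].copy()
h=cv2.cvtColor(im,cv2.COLOR_RGB2HSV);m=((h[...,2]<50));m[:200]=0;m[280:]=0;m[:,:110]=0;m[:,190:]=0
ys,xs=np.nonzero(m);print(len(xs),xs.min(),xs.max(),ys.min(),ys.max())
"
```

```text
(265, 138) 0.108 [0.544 0.344 0.108]
(262, 243) 0.108 [0.638 0.331 0.108]
(263, 100) 0.008 [0.509 0.347 0.008]
(353, 88) 0.008 [0.502 0.455 0.008]
(282, 85) 0.045 [0.496 0.367 0.045]
(336, 85) 0.045 [0.5   0.424 0.045]
(308, 88) 0.03 [0.501 0.397 0.03 ]
250 121 145 200 250
```

```bash
python3 -m pendant '[[-2,4,0,0.01],[0,0,0,0],[0,0,0,0],[0,0,-30,0],[0,0,-35,0],[0,0,-25,0],[0,0,-13,0],[0,0,0,0]]' -0.1 20;  python3 -m pendant '[[0,0,0,0],[0,0,0,0],[0,0,0,0]]' -1
```

```text
clock: 7.2
tcp_pos: [0.5864, 0.3397, 0.0868]
orientation: [0.047, 0.999, -0.001, -0.002]
force: [0.6, -0.3, 0.1]
finger_gap: 0.0403
finger_force: 0.0
clock: 7.5
tcp_pos: [0.5892, 0.3401, 0.0904]
orientation: [0.048, 0.999, 0.001, 0.001]
force: [0.6, 0.3, 0.6]
finger_gap: 0.0231
finger_force: 0.0
```

```bash
python3 -m pendant '[[0,0,0,0],[0,0,0,0],[2,22,0,0],[-4,-44,0,0],[4,44,0,0],[-4,-44,0,0],[4,44,0,0],[-2,-22,0,0]]' -1 20; python3 -m pendant '[[2,22,0,0],[-4,-44,0,0],[4,44,0,0],[-4,-44,0,0],[4,44,0,0],[-4,-44,0,0],[4,44,0,0],[-2,-22,0,0]]';  python3 - <<'E'
from h import *
save('top','t4');im=wshot('w4');sc=save('scene','s4')
a=sc[105:225,240:400];cv2.imwrite('pics/s4c.png',cv2.resize(a,None,fx=3.5,fy=3.5,interpolation=cv2.INTER_CUBIC)[:,:,::-1])
E
```

```text
clock: 8.3
tcp_pos: [0.587, 0.349, 0.0869]
orientation: [0.044, 0.999, 0.004, 0.0]
force: [-0.3, 6.5, -0.3]
finger_gap: 0.0147
finger_force: 20.0
clock: 9.1
tcp_pos: [0.5838, 0.3496, 0.0854]
orientation: [0.043, 0.999, 0.003, -0.003]
force: [-4.8, 5.9, 0.7]
finger_gap: 0.014
finger_force: 19.9
tcp [0.5827 0.3405 0.0858] yawy 1.478 t 9.15
```

View pics/s4c.png

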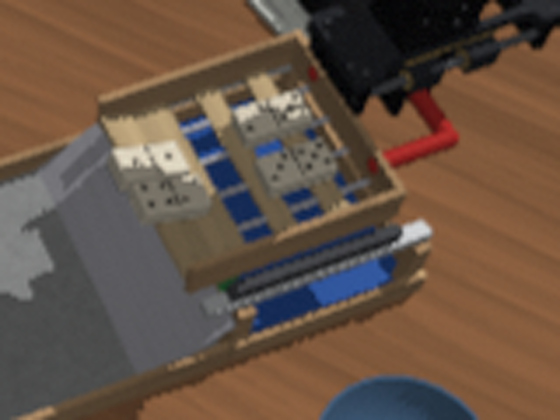

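The crop shows four dominoes in the sieve, two of them by the lip at (160,180), and no green left on the slats. One green speck shows beneath at (225,285).

```bash
python3 - <<'E'
from h import *
for n in('t4','s4','w4','scene0'):
    im=cv2.imread(f'pics/{n}.png');h=cv2.cvtColor(im,cv2.COLOR_BGR2HSV);m=((h[...,0]>40)&(h[...,0]<88)&(h[...,1]>90)&(h[...,2]>40)).astype(np.uint8)
    k,l,s,c=cv2.connectedComponentsWithStats(m)
    print(n,[(np.round(c[i]).tolist(),int(s[i,4])) for i in range(1,k) if s[i,4]>2])
im=cv2.imread('pics/t4.png')[150:250,130:290];cv2.imwrite('pics/t4c.png',cv2.resize(im,None,fx=4,fy=4,interpolation=cv2.INTER_CUBIC))
E
```

```text
t4 [([198.0, 220.0], 3)]
s4 [([4.0, 200.0], 214), ([304.0, 186.0], 8)]
w4 [([62.0, 132.0], 320)]
scene0 [([314.0, 129.0], 36), ([283.0, 138.0], 34), ([337.0, 162.0], 28), ([323.0, 168.0], 12), ([306.0, 173.0], 22), ([4.0, 200.0], 213)]
```

View pics/t4c.png

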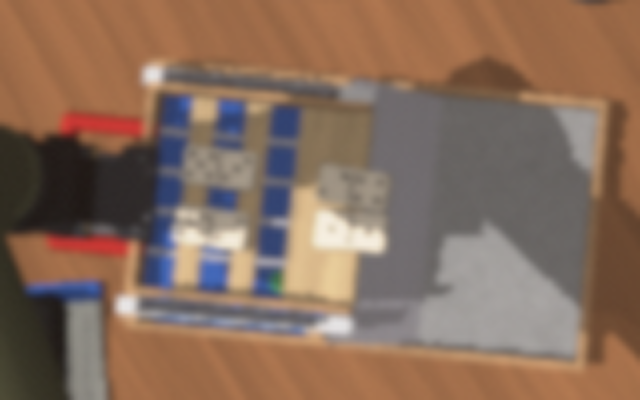

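One green spot shows through an opening at (275,283). Nothing green lies on the slats, and two dominoes rest on the lip. I'll check the height of that green spot.

```bash
python3 - <<'E'
from h import *
s=ld('w4')
for z in(.014,.05,.09,.097): print(z,np.round(onz('top',(198,220),z)[:2],3),np.round(wonz((62,132),z,s)[:2],3),np.round(onz('scene',(304,186),z)[:2],3))
E
```

```text
0.014 [0.506 0.191] [0.501 0.164] [0.631 0.143]
0.05 [0.506 0.185] [0.503 0.192] [0.646 0.127]
0.09 [0.506 0.179] [0.505 0.224] [0.662 0.11 ]
0.097 [0.506 0.178] [0.505 0.229] [0.665 0.107]
```

View pics/w4.png

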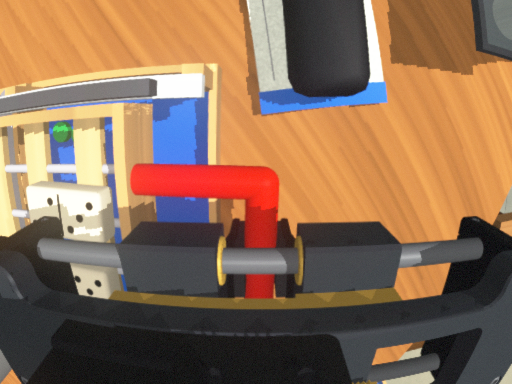

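```bash
python3 -m pendant '[[0,0,2,0],[2,22,0,0],[-4,-44,0,0],[4,44,0,0],[-4,-44,0,0],[4,44,0,0],[-4,-44,0,0],[2,22,0,0]]' -1 20; python3 -m pendant '[[2,22,0,0],[-4,-44,0,0],[4,44,0,0],[-4,-44,0,0],[4,44,0,0],[-4,-44,0,0],[2,22,0,0],[0,0,0,0]]'; python3 -m pendant '[[0,0,0,0],[0,0,0,0],[0,0,0,0],[0,0,40,0],[0,0,40,0],[0,-30,40,0],[0,-40,0,0],[0,-40,0,0]]' -0.1; python3 - <<'E'
from h import *
im=wshot('w5');save('top','t5');save('scene','s5')
E
```

```text
clock: 10.05
tcp_pos: [0.5792, 0.3285, 0.0838]
orientation: [0.051, 0.999, -0.008, -0.011]
force: [-14.1, -2.8, -3.1]
finger_gap: 0.014
finger_force: 20.1
clock: 10.85
tcp_pos: [0.5801, 0.3426, 0.0864]
orientation: [0.046, 0.999, -0.001, -0.008]
force: [-11.8, 3.2, -2.4]
finger_gap: 0.0141
finger_force: 20.3
clock: 11.65
tcp_pos: [0.5899, 0.2282, 0.2134]
orientation: [0.048, 0.999, 0.001, 0.003]
force: [0.4, 0.0, 0.5]
finger_gap: 0.0393
finger_force: 0.0
tcp [0.5899 0.2282 0.2134] yawy 1.475 t 11.65
```

View pics/w5.png

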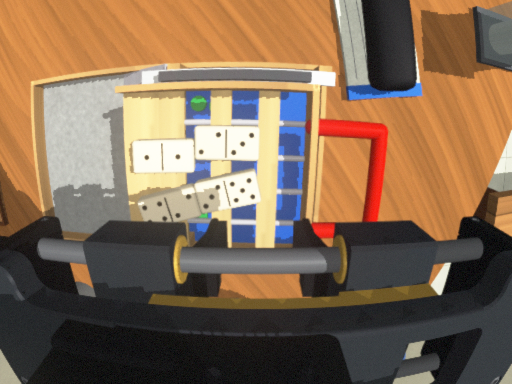

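There are four dominoes, with green spots at (198,101) and (205,215) inside the openings and none on the slats.

```bash
python3 - <<'E'
from h import *
for n in('t5','s5','w5'):
    im=cv2.imread(f'pics/{n}.png');h=cv2.cvtColor(im,cv2.COLOR_BGR2HSV);m=((h[...,0]>40)&(h[...,0]<88)&(h[...,1]>80)&(h[...,2]>30)).astype(np.uint8)
    k,l,s,c=cv2.connectedComponentsWithStats(m)
    print(n,[(np.round(c[i]).tolist(),s[i].tolist()) for i in range(1,k) if s[i,4]>1])
s=ld('w5')
for z in(.01,.05,.09,.097): print(z,np.round(wonz((198,101),z,s)[:2],3),np.round(wonz((205,215),z,s)[:2],3))
o,_=wray((198,101),s);print(o)
a=cv2.imread('pics/w5.png')[65:245,115:335];cv2.imwrite('pics/w5c.png',cv2.resize(a,None,fx=3.3,fy=3.3,interpolation=cv2.INTER_CUBIC))
E
```

```text
t5 [([200.0, 220.0], [198, 218, 4, 5, 17]), ([439.0, 261.0], [429, 250, 26, 24, 290])]
s5 [([4.0, 200.0], [0, 185, 10, 30, 215]), ([304.0, 186.0], [302, 184, 5, 4, 10])]
w5 [([198.0, 103.0], [191, 96, 16, 15, 189]), ([204.0, 215.0], [200, 213, 8, 5, 32])]
0.01 [0.498 0.161] [0.646 0.151]
0.05 [0.5   0.169] [0.631 0.16 ]
0.09 [0.502 0.178] [0.617 0.169]
0.097 [0.502 0.179] [0.615 0.171]
[0.51661172 0.23501963 0.37564502]
```

View pics/w5c.png

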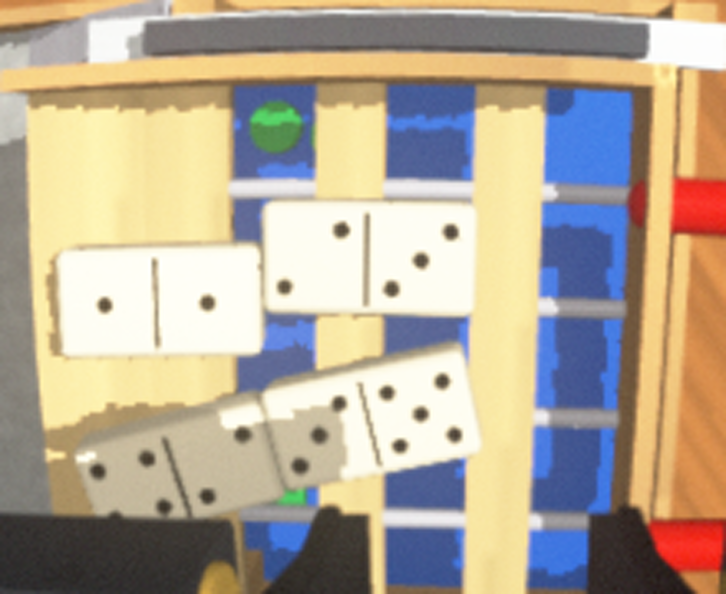

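All the counters are through: one lies whole on the blue floor at (275,127), others peep from under the slats, and the slats are clear. Next I'll find the bar again for tipping.

```bash
python3 - <<'E'
from h import *
s=ld('w5')
for p in[(383,132),(371,226)]: print(np.round(wonz(p,.108,s),3))
print(np.round(wonz((318,75),.1,s),3))
E
python3 -m pendant '[[0,40,10,0],[0,40,0,0],[0,30,0,0],[0,0,0,0]]' -0.1
```

```text
[0.545 0.351 0.108]
[0.64  0.338 0.108]
[0.489 0.292 0.1  ]
clock: 12.2
tcp_pos: [0.5857, 0.3476, 0.2199]
orientation: [0.043, 0.999, 0.002, -0.001]
force: [-0.5, 0.8, -1.0]
finger_gap: 0.0392
finger_force: 0.0
```

```bash
python3 -m pendant '[[5,-3,-40,0],[0,0,-45,0],[0,0,-30,0],[0,0,-15,0],[0,0,0,0]]' -0.1; python3 -m pendant '[[0,0,0,0],[0,0,0,0],[0,0,0,0],[0,0,0,0],[0,0,0,0]]' -1 25; python3 -m pendant '[[-0.5,-5,32,0],[-1,-10,31,0],[-1.4,-14,29,0],[-1.8,-18,26,0],[-1,-11,12,0],[-1,-11,12,0],[0,0,0,0],[0,0,0,0]]'; python3 -m pendant '[[-1,-12,10,0],[-1,-13,10,0],[-1,-9,6,0],[-1,-9,6,0],[-2,-19,9,0],[0,0,0,0],[0,0,0,0],[0,0,0,0]]'; python3 - <<'E'
from h import *
im=wshot('w6');save('top','t6');save('scene','s6')
a=np.vstack([cv2.imread('pics/s6.png')[90:250,180:420],cv2.imread('pics/t6.png')[140:280,130:370]]);cv2.imwrite('pics/c6.png',cv2.resize(a,None,fx=2,fy=2,interpolation=cv2.INTER_CUBIC)[:600])
E
```

```text
clock: 12.7
tcp_pos: [0.592, 0.3358, 0.0882]
orientation: [0.048, 0.999, -0.001, -0.002]
force: [0.0, -0.0, -0.7]
finger_gap: 0.0386
finger_force: 0.0
clock: 13.2
tcp_pos: [0.5942, 0.3372, 0.0923]
orientation: [0.048, 0.999, 0.001, 0.001]
force: [0.3, 0.4, 4.3]
finger_gap: 0.0152
finger_force: 25.0
clock: 14.0
tcp_pos: [0.5857, 0.2676, 0.2319]
orientation: [0.048, 0.999, -0.0, -0.001]
force: [-2.2, 1.3, -1.1]
finger_gap: 0.0147
finger_force: 24.9
clock: 14.8
tcp_pos: [0.5782, 0.2038, 0.2734]
orientation: [0.048, 0.999, -0.001, -0.003]
force: [-6.6, 1.4, -1.3]
finger_gap: 0.0156
finger_force: 25.1
tcp [0.5782 0.2038 0.2734] yawy 1.474 t 14.8
```

View pics/c6.png

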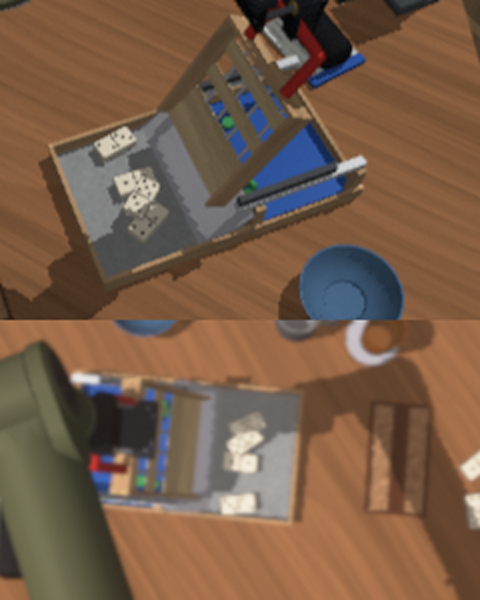

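All four dominoes lie in the grey landing tray and the sieve is clear; green counters show in the blue tray. Now I'll let the sieve down along the same arc.

```bash
python3 -m pendant '[[2,19,-9,0],[1,9,-6,0],[1,9,-6,0],[1,13,-10,0],[1,12,-10,0],[1,11,-12,0],[1,11,-12,0],[1.8,18,-26,0]]' -1 25; python3 -m pendant '[[1.4,14,-29,0],[1,10,-31,0],[0.5,5,-32,0],[0,0,0,0],[0,0,0,0],[0,0,-2,0],[0,0,0,0]]'; python3 -m pendant '[[0,0,0,0],[0,0,0,0],[0,0,0,0],[0,0,40,0],[0,0,45,0],[-2,-45,45,0],[-5,-48,0,0],[-5,-48,0,0]]' -0.1; python3 -m pendant '[[-5,-48,0,0],[-5,-48,0,0],[-5,-48,0,0],[-5,-48,0,0],[-5,-25,0,0],[0,0,0,0]]' 1;  python3 - <<'E'
from h import *
im=wshot('w7');save('top','t7');save('scene','s7')
E
```

```text
clock: 15.75
tcp_pos: [0.5921, 0.307, 0.1839]
orientation: [0.049, 0.999, 0.0, 0.002]
force: [-0.1, -1.4, -0.5]
finger_gap: 0.0151
finger_force: 25.0
clock: 16.45
tcp_pos: [0.5962, 0.3359, 0.0896]
orientation: [0.049, 0.999, 0.001, 0.003]
force: [6.8, -0.9, -0.5]
finger_gap: 0.0152
finger_force: 25.0
clock: 17.25
tcp_pos: [0.5817, 0.2047, 0.2105]
orientation: [0.047, 0.999, 0.001, 0.001]
force: [-0.1, -0.6, -0.4]
finger_gap: 0.0388
finger_force: 0.0
clock: 17.85
tcp_pos: [0.5555, -0.0174, 0.2092]
orientation: [0.052, 0.999, -0.001, -0.0]
force: [0.1, -0.0, -0.7]
finger_gap: 0.0791
finger_force: 0.0
tcp [ 0.5555 -0.0174  0.2092] yawy 1.467 t 17.85
```

View pics/w7.png

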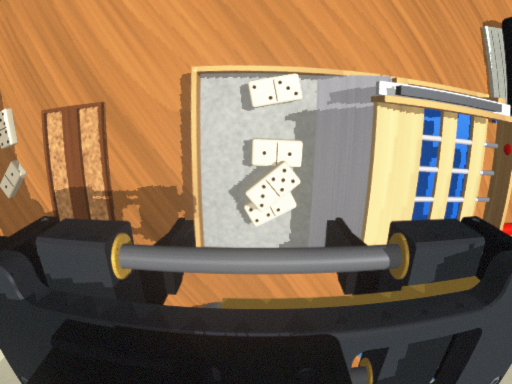

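The sieve is level. The dominoes lie at (275,90) and (277,153), with a touching or overlapping pair at (272,190); the keeper shows at (75,160) and the strays at the left edge. From here I measure by masks.

```bash
cat >> h.py <<'E'
def dominoes(n,z,roi=None,cam="wrist",show=True):
    im=cv2.imread(f"pics/{n}.png");h=cv2.cvtColor(im,cv2.COLOR_BGR2HSV)
    m=((h[...,2]>150)&(h[...,1]<60)).astype(np.uint8)
    if roi: k=np.zeros_like(m);k[roi[1]:roi[3],roi[0]:roi[2]]=1;m&=k
    m=cv2.morphologyEx(m,cv2.MORPH_OPEN,np.ones((3,3)))
    s=ld(n) if cam=="wrist" else None; out=[]
    for c in cv2.findContours(m,cv2.RETR_EXTERNAL,cv2.CHAIN_APPROX_NONE)[0]:
        if cv2.contourArea(c)<(250 if cam=="wrist" else 60): continue
        w=np.array([(wonz(p[0],z,s) if s else onz(cam,p[0],z))[:2] for p in c])*1000
        r=cv2.minAreaRect(w.astype(np.float32));b=cv2.boxPoints(r);e=[b[1]-b[0],b[2]-b[1]];L=max(e,key=np.linalg.norm)
        yaw=np.arctan2(L[1],L[0]); yaw=(yaw+np.pi/2)%np.pi-np.pi/2
        o=(np.round(np.array(r[0])).tolist(),sorted(np.round(r[1]).tolist()),round(float(yaw),2),np.round(c.mean((0,1))).tolist());out.append(o)
        if show: print("ctr",o[0],"size",o[1],"yaw",o[2],"px",o[3])
    return out
E
python3 - <<'E'
from h import *
dominoes('w7',.024,(195,65,320,245)); print()
dominoes('t7',.022,(150,160,400,260),"top")
im=cv2.imread('pics/w7.png');h=cv2.cvtColor(im,cv2.COLOR_BGR2HSV)
print([h[y,x].tolist() for x,y in((262,160),(230,200),(270,187),(265,212))])
E
```

```text
ctr [545.0, -18.0] size [140.0, 214.0] yaw -0.12 px [255.0, 153.0]

[[28, 12, 254], [33, 11, 203], [24, 25, 251], [28, 12, 254]]
```

```bash
sed -i 's/cam="wrist",show=True)/cam="wrist",show=True,v=232)/; s/h\[...,2\]>150)/h[...,2]>v)/' h.py
python3 - <<'E'
from h import *
dominoes('w7',.024,(195,65,320,245)); print(); dominoes('w7',.018,(0,90,30,210)); print()
dominoes('t7',.022,(150,160,400,260),"top",v=170)
im=cv2.imread('pics/w7.png');h=cv2.cvtColor(im,cv2.COLOR_BGR2HSV)
print([h[y,x].tolist() for x,y in((60,150),(90,150),(72,150),(60,200),(45,150),(20,60))])
E
```

```text
ctr [572.0, -3.0] size [62.0, 108.0] yaw -0.16 px [273.0, 176.0]
ctr [460.0, 11.0] size [31.0, 59.0] yaw -1.49 px [274.0, 90.0]


[[16, 134, 233], [15, 137, 230], [11, 162, 129], [14, 132, 137], [12, 157, 135], [14, 164, 190]]
```

```bash
python3 -m pendant '[[5,-45,0,0],[5,-45,0,0],[5,-45,0,0],[5,-45,0,0],[5,-45,0,0],[10,-41,0,0],[0,0,0,0],[0,0,0,0]]' 1 20; python3 - <<'E'
from h import *
im=wshot('w8');s=ld('w8');print(ctrl.sense()['joints'].round(2))
h=cv2.cvtColor(im,cv2.COLOR_RGB2HSV)
for v in(150,200,232): print(v);dominoes('w8',.018,(0,60,250,230),v=v)
# cork regions: local texture; print hsv samples across the keeper
c=[(x,y) for y in(0,) for x in(0,)]
from itertools import product
m=ctrl.camera_model('wrist')
def wproj(X):
    T=m['tool_from_camera'];R=Rot.from_quat(s['orientation']).as_matrix();p=R.T@(np.array(X)-s['tcp_pos']);q=np.linalg.inv(T)@np.r_[p,1];q=q[:3]
    r=np.hypot(q[0],q[1]);th=np.arctan2(r,q[2]);K=m['K'];return K[0,0]*th*q[0]/r+K[0,2],K[1,1]*th*q[1]/r+K[1,2]
for yy in np.arange(-.36,-.2,.006):
    a=wproj((.52,yy,.012));print(round(yy,3),np.round(a).tolist(),h[int(a[1]),int(a[0])].tolist())
a=cv2.imread('pics/w8.png');cv2.imwrite('pics/w8v.png',a)
E
```

```text
clock: 18.8
tcp_pos: [0.5923, -0.2768, 0.2079]
orientation: [0.048, 0.999, 0.0, -0.001]
force: [0.3, 1.0, 0.3]
finger_gap: 0.0869
finger_force: 0.0
tcp [ 0.5923 -0.2768  0.2079] yawy 1.476 t 18.8
[-0.02  0.36  0.54  1.48 -0.19  1.35  2.01]
150
ctr [615.0, -659.0] size [48.0, 122.0] yaw -1.38 px [27.0, 211.0]
ctr [520.0, -422.0] size [33.0, 61.0] yaw -0.94 px [139.0, 127.0]
ctr [449.0, -414.0] size [35.0, 36.0] yaw 0.06 px [138.0, 71.0]
200
ctr [615.0, -659.0] size [46.0, 122.0] yaw -1.37 px [26.0, 211.0]
ctr [520.0, -422.0] size [32.0, 61.0] yaw -0.94 px [139.0, 127.0]
ctr [449.0, -414.0] size [35.0, 36.0] yaw 0.06 px [137.0, 71.0]
232
ctr [615.0, -659.0] size [46.0, 121.0] yaw -1.38 px [26.0, 211.0]
ctr [520.0, -422.0] size [31.0, 61.0] yaw -0.94 px [138.0, 126.0]
ctr [448.0, -414.0] size [35.0, 35.0] yaw 0.07 px [136.0, 71.0]
-0.36 [186.0, 120.0] [14, 157, 229]
-0.354 [191.0, 119.0] [14, 165, 217]
-0.348 [195.0, 118.0] [15, 158, 226]
-0.342 [200.0, 118.0] [14, 162, 228]
-0.336 [205.0, 117.0] [13, 158, 152]
-0.33 [210.0, 116.0] [11, 151, 150]
-0.324 [215.0, 116.0] [17, 127, 243]
-0.318 [220.0, 115.0] [16, 132, 230]
-0.312 [225.0, 115.0] [17, 128, 245]
-0.306 [229.0, 114.0] [19, 122, 250]
-0.3 [234.0, 113.0] [15, 136, 231]
-0.294 [239.0, 113.0] [13, 145, 155]
-0.288 [244.0, 112.0] [11, 160, 164]
-0.282 [249.0, 112.0] [11, 156, 160]
-0.276 [254.0, 111.0] [11, 161, 154]
-0.27 [259.0, 111.0] [11, 154, 157]
-0.264 [264.0, 110.0] [16, 131, 240]
-0.258 [269.0, 110.0] [15, 136, 228]
-0.252 [274.0, 110.0] [16, 130, 242]
-0.246 [279.0, 109.0] [16, 132, 242]
-0.24 [284.0, 109.0] [15, 135, 231]
-0.234 [289.0, 108.0] [14, 139, 169]
-0.228 [294.0, 108.0] [11, 157, 159]
-0.222 [299.0, 108.0] [15, 163, 234]
-0.216 [304.0, 107.0] [15, 160, 236]
-0.21 [309.0, 107.0] [14, 164, 223]
-0.204 [314.0, 107.0] [15, 164, 225]
```

View pics/w8v.png

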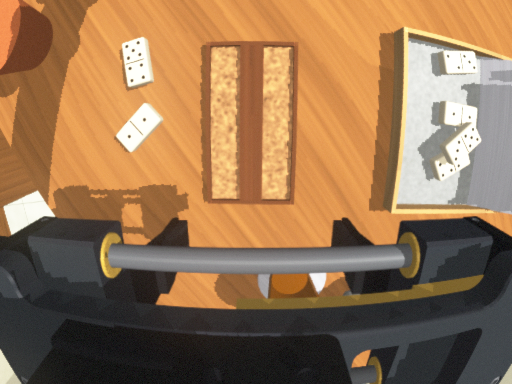

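The keeper spans (203,42) to (298,203), with its cork channels at columns 211-240 and 262-293. The strays are at (137,62) and (138,127), and the tray dominoes at (459,62), (460,113), (463,140) and (452,162).

```bash
python3 - <<'E'
from h import *
im=cv2.imread('pics/w8.png');s=ld('w8');h=cv2.cvtColor(im,cv2.COLOR_BGR2HSV)
dark=((h[...,2]<200)&(h[...,1]>120)).astype(np.uint8);k=np.zeros_like(dark);k[38:210,198:302]=1
cork=((h[...,1]<150)&(h[...,2]>185)).astype(np.uint8)*k
lo=[];
for r in range(60,190,5):
    row=np.nonzero(cv2.medianBlur(im[...,1],5)[r,236:268]<cv2.medianBlur(im[...,1],5)[r,225:275].mean()*0.85)[0]+236
    a=wonz((row.min()-.5,r),.012,s);b=wonz((row.max()+.5,r),.012,s);lo.append([*(a[:2]+b[:2])/2,np.linalg.norm(a-b)])
lo=np.array(lo);p=np.polyfit(lo[:,0],lo[:,1],1);print('rail y=',p,'width',np.median(lo[:,2]),'yaw',np.arctan(p[0]))
for c0,c1 in((214,236),(266,288)):
    col=cork[:,c0:c1].sum(1);rr=np.nonzero(col>10)[0];m=(c0+c1)/2
    a=wonz((m,rr.min()-.5),.005,s);b=wonz((m,rr.max()+.5),.005,s);print(rr.min(),rr.max(),a.round(4),b.round(4),((a+b)/2).round(4),np.linalg.norm(a-b))
g=cv2.cvtColor(im,cv2.COLOR_BGR2GRAY)
print("tray");
s2=ld('w7')
for q in ([(252,141),(302,141),(302,166),(252,167)],[(246,191),(289,162),(300,176),(258,207)]):
    w=np.array([wonz(x,.024,s2)[:2] for x in q]);print(w.mean(0).round(3),[np.linalg.norm(w[i]-w[i-1]).round(3) for i in range(4)])
dominoes('w8',.024,(410,40,485,190));dominoes('w8',.018,(100,30,180,170),v=200)
E
```

```text
rail y= [-0.11485487 -0.22171406] width 0.028870797135424647 yaw -0.11435378385096258
47 198 [ 0.4351 -0.3039  0.005 ] [ 0.6262 -0.3248  0.005 ] [ 0.5306 -0.3144  0.005 ] 0.1922448363649385
47 198 [ 0.4417 -0.2411  0.005 ] [ 0.6326 -0.2581  0.005 ] [ 0.5371 -0.2496  0.005 ] 0.1916128660027385
tray
[0.536 0.005] [np.float64(0.031), np.float64(0.059), np.float64(0.03), np.float64(0.06)]
[ 0.572 -0.003] [np.float64(0.025), np.float64(0.063), np.float64(0.022), np.float64(0.064)]
ctr [536.0, -15.0] size [98.0, 154.0] yaw 0.39 px [447.0, 115.0]
ctr [460.0, 13.0] size [30.0, 65.0] yaw -1.49 px [461.0, 62.0]
ctr [520.0, -422.0] size [32.0, 61.0] yaw -0.94 px [139.0, 127.0]
ctr [437.0, -414.0] size [35.0, 59.0] yaw 0.07 px [137.0, 62.0]
```

```bash
python3 -m pendant '[[-40,-35,-20,0.1],[-40,-35,-20,0.07],[-40,-35,-30,0],[-35,-32,-30,0],[0,0,0,0],[0,0,0,0]]' 0.3 20;  python3 - <<'E'
from h import *
wshot('w9')
for v in(200,232): dominoes('w9',.018,v=v)
E
```

```text
clock: 19.45
tcp_pos: [0.4577, -0.3947, 0.1219]
orientation: [-0.038, 0.999, 0.001, 0.0]
force: [1.7, -0.5, 0.6]
finger_gap: 0.0572
finger_force: 0.0
tcp [ 0.4577 -0.3947  0.1219] yawy 1.646 t 19.45
ctr [910.0, -900.0] size [55.0, 181.0] yaw -0.55 px [6.0, 370.0]
ctr [504.0, -416.0] size [30.0, 44.0] yaw -1.48 px [234.0, 238.0]
ctr [514.0, -701.0] size [38.0, 83.0] yaw -1.12 px [16.0, 216.0]
ctr [436.0, -417.0] size [31.0, 59.0] yaw 0.07 px [237.0, 164.0]
ctr [505.0, -416.0] size [28.0, 44.0] yaw -1.48 px [234.0, 239.0]
ctr [515.0, -700.0] size [37.0, 83.0] yaw -1.16 px [16.0, 216.0]
ctr [436.0, -417.0] size [31.0, 59.0] yaw 0.07 px [237.0, 165.0]
```

```bash
python3 -m pendant '[[-11,-11,-30,0],[-10,-11,-30,0],[0,0,-30,0],[0,0,-15,0],[0,0,-5,0],[0,0,0,0],[0,0,0,0]]' 0.3 20; python3 -c "
from h import *
s=ctrl.sense();print(s['tcp_pos'].round(4),yawy(s))"
```

```text
clock: 20.2
tcp_pos: [0.438, -0.4189, 0.0139]
orientation: [-0.038, 0.999, -0.001, 0.001]
force: [-0.8, 0.0, 0.4]
finger_gap: 0.0564
finger_force: 0.0
[ 0.438  -0.4189  0.0139] 1.6464877702422964
```

```bash
python3 -m pendant '[[0,0,-4,0],[0,0,0,0],[0,0,0,0],[0,0,0,0],[0,0,0,0]]' -1 25; python3 -m pendant '[[0,0,30,0],[0,0,30,0],[8,28,0,-0.06],[8,28,0,-0.06],[8,28,0,-0.07],[7,27,0,0],[0,0,0,0],[0,0,0,0]]'; python3 -c "
from h import *
s=ctrl.sense();print(s['tcp_pos'].round(4),yawy(s))"
```

```text
clock: 20.7
tcp_pos: [0.4364, -0.4188, 0.0086]
orientation: [-0.037, 0.999, 0.0, 0.0]
force: [-0.2, 0.7, 0.9]
finger_gap: 0.0319
finger_force: 25.0
clock: 21.5
tcp_pos: [0.4675, -0.3073, 0.0685]
orientation: [0.057, 0.998, -0.0, 0.0]
force: [-0.6, -0.9, -0.1]
finger_gap: 0.0319
finger_force: 25.0
[ 0.4675 -0.3073  0.0685] 1.4566454302425005
```

```bash
python3 -m pendant '[[0,0,-25,0],[0,0,-18,0],[0,0,-6,0],[0,0,-3,0],[0,0,-1,0],[0,0,0,0],[0,0,0,0]]'; python3 -m pendant '[[0,0,0,0],[0,0,0,0],[0,0,0,0]]' 0.05; python3 -m pendant '[[0,0,20,0],[0,0,40,0],[0,0,45,0],[10,-20,0,-0.1],[15,-30,0,-0.12],[10,-30,0,-0.12],[10,-20,0,-0.12],[0,0,0,0]]' 0.3;  python3 - <<'E'
from h import *
wshot('w10')
dominoes('w10',.018,v=225);print(); dominoes('w10',.023,v=225)
E
```

```text
clock: 22.2
tcp_pos: [0.4678, -0.3082, 0.0162]
orientation: [0.058, 0.998, -0.0, 0.001]
force: [0.4, 0.6, -1.5]
finger_gap: 0.0316
finger_force: 25.0
clock: 22.5
tcp_pos: [0.4675, -0.3077, 0.0157]
orientation: [0.058, 0.998, -0.0, 0.0]
force: [0.4, 0.5, 0.6]
finger_gap: 0.0438
finger_force: 0.0
clock: 23.3
tcp_pos: [0.5123, -0.4106, 0.1202]
orientation: [0.286, 0.958, -0.002, 0.0]
force: [-1.1, 0.0, 0.0]
finger_gap: 0.0564
finger_force: 0.0
tcp [ 0.5123 -0.4106  0.1202] yawy 0.991 t 23.3
ctr [520.0, -423.0] size [31.0, 61.0] yaw -0.93 px [253.0, 202.0]
ctr [468.0, -307.0] size [31.0, 60.0] yaw -0.12 px [330.0, 89.0]

ctr [518.0, -422.0] size [30.0, 60.0] yaw -0.93 px [253.0, 202.0]
ctr [468.0, -308.0] size [31.0, 59.0] yaw -0.12 px [330.0, 89.0]
```

```bash
python3 -m pendant '[[4,-6,-30,-0.12],[4,-6,-30,-0.12],[0,0,-30,-0.11],[0,0,-15,0],[0,0,-5,0],[0,0,0,0],[0,0,0,0]]' 0.3 25; python3 -m pendant '[[0,0,0,0],[0,0,0,0],[0,0,0,0],[0,0,0,0]]' -1; python3 -c "
from h import *
s=ctrl.sense();print(s['tcp_pos'].round(4),yawy(s))"
```

```text
clock: 24.05
tcp_pos: [0.5212, -0.4202, 0.0121]
orientation: [0.446, 0.895, 0.0, 0.001]
force: [0.2, -1.3, -0.4]
finger_gap: 0.0564
finger_force: 0.0
clock: 24.45
tcp_pos: [0.5204, -0.4199, 0.0108]
orientation: [0.446, 0.895, -0.0, 0.0]
force: [0.1, 0.3, 1.2]
finger_gap: 0.0327
finger_force: 0.1
[ 0.5204 -0.4199  0.0108] 0.6451700971531621
```

```bash
python3 -m pendant '[[0,0,0,0],[0,0,30,0],[0,0,30,0],[12,16,0,0.13],[12,16,0,0.13],[12,17,0,0.14],[12,17,0,0.14],[12,16,0,0.14]]'; python3 -m pendant '[[12,16,0,0.13],[0,0,0,0],[0,0,0,0]]';python3 -c "
from h import *
s=ctrl.sense();print(s['tcp_pos'].round(4),yawy(s))"
```

```text
clock: 25.25
tcp_pos: [0.5806, -0.3367, 0.0702]
orientation: [0.12, 0.993, 0.0, -0.0]
force: [0.2, 0.2, 0.4]
finger_gap: 0.0313
finger_force: 25.0
clock: 25.55
tcp_pos: [0.5919, -0.3219, 0.0702]
orientation: [0.059, 0.998, -0.0, -0.0]
force: [-0.1, -0.9, -0.5]
finger_gap: 0.0318
finger_force: 25.0
[ 0.5919 -0.3219  0.0702] 1.452578665494406
```

Placing, then on to above the tray for the landed dominoes.

```bash
python3 -m pendant '[[0,0,-25,0],[0,0,-18,0],[0,0,-7,0],[0,0,-3,0],[0,0,-1,0],[0,0,0,0],[0,0,0,0]]'; python3 -m pendant '[[0,0,0,0],[0,0,0,0],[0,0,0,0]]' 0.05; python3 -m pendant '[[0,0,20,0],[0,0,40,0],[0,0,45,0],[0,30,20,0],[-3,45,10,0],[-3,45,0,0],[-3,45,0,0],[-3,45,0,0]]' 0.3;  python3 -m pendant '[[-2,45,0,0],[-2,45,0,0],[0,20,0,0],[0,0,0,0],[0,0,0,0]]'; python3 - <<'E'
from h import *
im=wshot('w11')
dominoes('w11',.024,(0,0,430,240),v=232)
a=im[60:245,190:375,::-1];cv2.imwrite('pics/w11c.png',cv2.resize(a,None,fx=3.2,fy=3.2,interpolation=cv2.INTER_CUBIC))
E
```

```text
clock: 26.25
tcp_pos: [0.5913, -0.3225, 0.0193]
orientation: [0.059, 0.998, 0.001, -0.0]
force: [-5.7, 5.5, 17.3]
finger_gap: 0.0319
finger_force: 25.6
clock: 26.55
tcp_pos: [0.5916, -0.3222, 0.0159]
orientation: [0.059, 0.998, -0.0, -0.0]
force: [0.3, -1.1, -0.4]
finger_gap: 0.0444
finger_force: 0.0
clock: 27.35
tcp_pos: [0.5797, -0.1102, 0.151]
orientation: [0.058, 0.998, -0.0, -0.0]
force: [1.1, 0.9, -0.2]
finger_gap: 0.0566
finger_force: 0.0
clock: 27.85
tcp_pos: [0.5761, -0.0025, 0.151]
orientation: [0.058, 0.998, -0.001, -0.0]
force: [-0.6, -1.1, -0.1]
finger_gap: 0.057
finger_force: 0.0
tcp [ 0.5761 -0.0025  0.151 ] yawy 1.455 t 27.85
ctr [572.0, -4.0] size [64.0, 108.0] yaw -0.16 px [259.0, 171.0]
ctr [468.0, -304.0] size [32.0, 58.0] yaw -0.12 px [13.0, 130.0]
ctr [461.0, -5.0] size [27.0, 30.0] yaw 0.07 px [244.0, 69.0]
ctr [459.0, 25.0] size [29.0, 30.0] yaw 0.08 px [274.0, 64.0]
```

```bash
python3 - <<'E'
from h import *
im=cv2.imread('pics/w11.png');s=ld('w11');h=cv2.cvtColor(im,cv2.COLOR_BGR2HSV)
m=((h[...,2]>232)&(h[...,1]<60)).astype(np.uint8);m[:,:200]=0;m[:90]=0;m[240:]=0;m[:,330:]=0
c=max(cv2.findContours(m,cv2.RETR_EXTERNAL,cv2.CHAIN_APPROX_NONE)[0],key=cv2.contourArea)
w=np.array([wonz(p[0],.024,s)[:2] for p in c])*1000
x0=w[:,0].min();b=w[w[:,0]<x0+22]
print(x0,b[:,1].min(),b[:,1].max())
for lo in range(0,110,6):
    q=w[(w[:,0]>=x0+lo)&(w[:,0]<x0+lo+6)]
    print(round(x0+lo),np.round(q[:,1].min()),np.round(q[:,1].max()))
e=b[(b[:,1]>-18)&(b[:,1]<28)&(b[:,0]<x0+8)];print('edge yaw',np.polyfit(e[:,1],e[:,0],1))
E
```

```text
515.8162927295899 -24.419535042517143 34.98514377821797
516 -21.0 23.0
522 -22.0 35.0
528 -24.0 35.0
534 -25.0 34.0
540 -25.0 33.0
546 -18.0 32.0
552 -6.0 30.0
558 -15.0 24.0
564 -25.0 28.0
570 -34.0 29.0
576 -38.0 23.0
582 -36.0 17.0
588 -33.0 20.0
594 -40.0 22.0
600 -40.0 22.0
606 -37.0 14.0
612 -35.0 -0.0
618 -32.0 -16.0Traceback (most recent call last):
  File "<stdin>", line 10, in <module>
    return umr_minimum(a, axis, None, out, keepdims, initial, where)
ValueError: zero-size array to reduction operation minimum which has no identity
```

View pics/w11c.png

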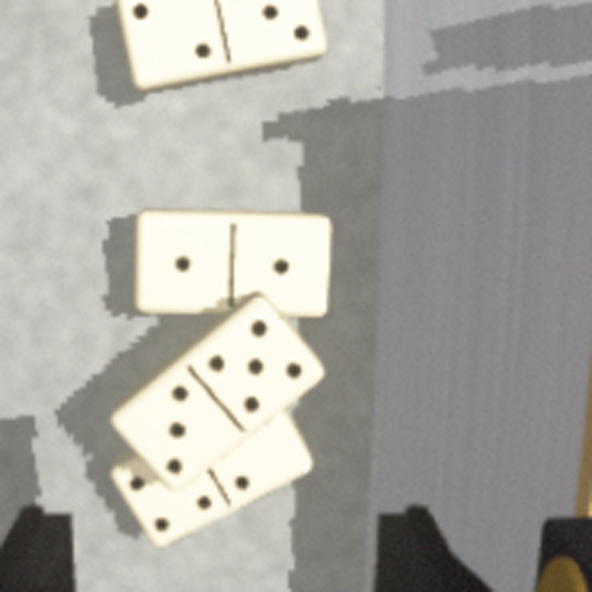

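C lies on top of D with one corner, (260,295), over B, so it comes off first, gripped above the lower layer.

```bash
python3 - <<'E'
from h import *
s=ld('w11')
q=[(190+a/3.2,60+b/3.2) for a,b in((112,417),(260,295),(325,372),(178,488))]
for z in(.024,.036,.042):
    w=np.array([wonz(x,z,s)[:2] for x in q])*1000;r=[np.linalg.norm(w[i]-w[i-1]).round(1) for i in range(4)];d=w[1]-w[0]+w[2]-w[3];print(z,w.mean(0).round(1),r,np.arctan2(d[1],d[0]))
E
```

```text
0.024 [575.3  -4.2] [np.float64(31.5), np.float64(60.6), np.float64(31.8), np.float64(60.3)] 2.147524278111872
0.036 [572.3  -3.7] [np.float64(30.2), np.float64(58.1), np.float64(30.4), np.float64(57.8)] 2.14752427811187
0.042 [570.9  -3.5] [np.float64(29.5), np.float64(56.8), np.float64(29.8), np.float64(56.5)] 2.14752427811187
```

```bash
python3 -m pendant '[[-2,-1,-20,-0.14],[-2,0,-20,-0.14],[0,0,-20,-0.14],[0,0,-20,-0.14],[0,0,-20,-0.14],[0,0,-15,-0.14],[0,0,-6,-0.04],[0,0,0,0]]' 0.35 15; python3 -m pendant '[[0,0,0,0],[0,0,0,0],[0,0,0,0],[0,0,0,0],[0,0,0,0]]' -1; python3 -c "
from h import *
s=ctrl.sense();print(s['tcp_pos'].round(4),yawy(s))"
```

```text
clock: 28.7
tcp_pos: [0.5714, -0.0054, 0.0292]
orientation: [0.479, 0.878, -0.001, -0.001]
force: [-0.1, -0.3, 0.9]
finger_gap: 0.0589
finger_force: 0.0
clock: 29.2
tcp_pos: [0.5726, -0.0027, 0.0308]
orientation: [0.477, 0.879, 0.0, 0.0]
force: [0.4, -0.8, 1.6]
finger_gap: 0.032
finger_force: 15.0
[ 0.5726 -0.0027  0.0308] 0.5752076975442889
```

```bash
python3 -m pendant '[[0,0,20,0],[0,0,40,0],[0,0,40,0],[-13,-35,0,0.13],[-13,-35,0,0.13],[-13,-35,0,0.13],[-13,-35,0,0.13],[-13,-35,0,0.13]]' -1 25; python3 -m pendant '[[-13,-35,0,0.13],[-14,-32,0,0.1],[0,0,0,0],[0,0,-20,0],[0,0,-25,0],[0,0,0,0]]'; python3 -c "
from h import *
s=ctrl.sense();print(s['tcp_pos'].round(4),yawy(s))"
```

```text
clock: 30.0
tcp_pos: [0.5066, -0.1788, 0.1306]
orientation: [0.169, 0.986, 0.0, 0.0]
force: [0.2, -0.6, 1.6]
finger_gap: 0.0316
finger_force: 25.0
clock: 30.6
tcp_pos: [0.4781, -0.243, 0.0825]
orientation: [0.058, 0.998, 0.001, -0.003]
force: [-0.5, 0.2, -0.5]
finger_gap: 0.0318
finger_force: 25.0
[ 0.4781 -0.243   0.0825] 1.4549902969551687
```

```bash
python3 -m pendant '[[0,-1.5,-25,0],[0,0,-25,0],[0,0,-10,0],[0,0,-4,0],[0,0,0,0]]'; python3 -m pendant '[[0,0,-2,0],[0,0,-2,0],[0,0,0,0],[0,0,0,0]]'
```

```text
clock: 31.1
tcp_pos: [0.4808, -0.2462, 0.0219]
orientation: [0.058, 0.998, -0.0, 0.0]
force: [0.4, 0.2, -0.7]
finger_gap: 0.0319
finger_force: 25.0
clock: 31.5
tcp_pos: [0.4813, -0.2464, 0.0184]
orientation: [0.058, 0.998, -0.0, 0.001]
force: [-0.0, 0.5, 5.9]
finger_gap: 0.0319
finger_force: 25.0
```

```bash
python3 -m pendant '[[0,1.5,0,0],[0,0,-2,0],[0,0,-1,0],[0,0,0,0],[0,0,0,0]]'; python3 -c "
from h import *
s=ctrl.sense();print(s['tcp_pos'].round(4),yawy(s),s['force'])"
```

```text
clock: 32.0
tcp_pos: [0.4801, -0.2447, 0.0141]
orientation: [0.058, 0.998, 0.0, -0.0]
force: [-0.6, -0.2, 0.0]
finger_gap: 0.032
finger_force: 25.0
[ 0.4801 -0.2447  0.0141] 1.4548933519506428 [-0.5669202  -0.19406008  0.0113274 ]
```

```bash
python3 -m pendant '[[0,0,0,0],[0,0,0,0],[0,0,0,0]]' 0.05; python3 -m pendant '[[0,0,20,0],[0,0,35,0],[15,-5,45,0],[35,-10,40,0],[35,-10,40,0],[27,-8,14,0],[0,0,0,0],[0,0,0,0]]' 0.3; cat >> h.py <<'E'
def inkeeper(o,K=(534.,-283.),a=-.114):
    d=np.array(o[0])-K;return (round(d[0]*np.cos(a)+d[1]*np.sin(a),1),round(-d[0]*np.sin(a)+d[1]*np.cos(a),1),round(o[2]-a,2),o[1])
E
python3 - <<'E'
from h import *
wshot('w12')
for o in dominoes('w12',.023,(200,30,302,215),v=225,show=False): print(inkeeper(o),o[3])
print();dominoes('w12',.024,(400,30,500,215))
E
```

```text
clock: 32.3
tcp_pos: [0.4804, -0.2447, 0.0145]
orientation: [0.058, 0.998, 0.0, 0.0]
force: [-0.6, 0.6, 0.6]
finger_gap: 0.0438
finger_force: 0.0
clock: 33.1
tcp_pos: [0.5866, -0.2763, 0.2017]
orientation: [0.058, 0.998, -0.0, -0.001]
force: [-0.4, 0.6, 0.1]
finger_gap: 0.0565
finger_force: 0.0
tcp [ 0.5866 -0.2763  0.2017] yawy 1.455 t 33.1
(np.float64(66.0), np.float64(-31.7), -0.01, [32.0, 60.0]) [223.0, 184.0]
(np.float64(-57.1), np.float64(32.7), 0.0, [30.0, 59.0]) [277.0, 80.0]
(np.float64(-62.8), np.float64(-31.4), -0.01, [31.0, 59.0]) [221.0, 76.0]

ctr [600.0, -10.0] size [32.0, 58.0] yaw -1.18 px [455.0, 165.0]
ctr [461.0, 12.0] size [39.0, 65.0] yaw 1.46 px [464.0, 63.0]
ctr [499.0, -31.0] size [119.0, 122.0] yaw -1.47 px [436.0, 98.0]
```

```bash
python3 -m pendant '[[4,-23,-35,0],[3,-23,-40,0],[0,0,-45,0],[0,0,-40,0],[0,0,-18,0],[0,0,-6,0],[0,0,0,0],[0,0,0,0]]' 0.05 20; python3 -c "
from h import *
s=ctrl.sense();print(s['tcp_pos'].round(4),yawy(s),s['force'])"
```

```text
clock: 33.95
tcp_pos: [0.5953, -0.3229, 0.0207]
orientation: [0.058, 0.998, -0.001, 0.002]
force: [-0.0, 0.4, 0.2]
finger_gap: 0.0456
finger_force: 0.0
[ 0.5953 -0.3229  0.0207] 1.4551608533211682 [-0.0063266   0.4133663   0.15750724]
```

```bash
python3 -m pendant '[[0,0.5,-4,0],[0,0,0,0]]'; python3 -m pendant '[[0,0,0,0],[0,0,0,0],[0,0,0,0],[-2,0,0,0],[-1.5,0,0,0],[0,0,-2,0],[0,0,0,0],[0,0,0,0]]' -1 20;  python3 -c "
from h import *
s=ctrl.sense();print(s['tcp_pos'].round(4),yawy(s),s['force'])"
```

```text
clock: 34.15
tcp_pos: [0.5947, -0.3217, 0.0154]
orientation: [0.058, 0.998, -0.0, 0.001]
force: [-0.8, -0.0, -1.1]
finger_gap: 0.0459
finger_force: 0.0
clock: 34.95
tcp_pos: [0.5909, -0.3217, 0.0144]
orientation: [0.058, 0.998, 0.0, 0.001]
force: [-2.9, 2.3, 10.6]
finger_gap: 0.0333
finger_force: 20.2
[ 0.5909 -0.3217  0.0144] 1.4550242088438943 [-2.93251717  2.34731284 10.63411263]
```

```bash
python3 -m pendant '[[0,0,0,0],[0,0,0,0],[0,0,0,0],[0,0,20,0],[0,0,10,0]]' 0.05; python3 -m pendant '[[18,-2,0,0],[0,0,0,0],[0,0,0,0],[0,0,0,0],[0,0,-10,0],[0,0,-5,0],[0,0,0,0]]' -1 10;  python3 -c "
from h import *
s=ctrl.sense();print(s['tcp_pos'].round(4),yawy(s),s['force'])"
```

```text
clock: 35.45
tcp_pos: [0.5906, -0.3218, 0.0429]
orientation: [0.058, 0.998, -0.0, 0.0]
force: [-1.0, 0.2, 0.2]
finger_gap: 0.0455
finger_force: 0.0
clock: 36.15
tcp_pos: [0.6082, -0.3273, 0.0293]
orientation: [0.059, 0.998, -0.002, 0.001]
force: [-0.0, -1.8, 7.5]
finger_gap: 0.002
finger_force: 3.1
[ 0.6082 -0.3273  0.0293] 1.4531083435973047 [-0.03297628 -1.79464061  7.52007747]
```

```bash
python3 -m pendant '[[0,0,40,0],[0,10,45,0],[-5,20,45,0],[0,15,20,0],[0,0,0,0],[0,0,0,0]]' 0.05; python3 - <<'E'
from h import *
im=wshot('w13')
for z in(.023,.029):
  for o in dominoes('w13',z,(200,30,302,215),v=225,show=False): print(inkeeper(o),o[3])
s=ld('w13')
m=cv2.cvtColor(im,cv2.COLOR_RGB2HSV);m=((m[...,2]>225)&(m[...,1]<60)).astype(np.uint8)[100:,:]
m[:,:200]=0;m[:,302:]=0;m[115:]=0
c=max(cv2.findContours(m,cv2.RETR_EXTERNAL,cv2.CHAIN_APPROX_SIMPLE)[0],key=cv2.contourArea);c=c+[0,100]
for p in cv2.boxPoints(cv2.minAreaRect(c.astype(np.int32))):
  print(p.round(1),[inkeeper(((wonz(p,z,s)[:2]*1000),0,0))[:2] for z in(.023,.03)])
E
```

```text
clock: 36.75
tcp_pos: [0.6033, -0.2783, 0.1766]
orientation: [0.057, 0.998, 0.0, -0.0]
force: [1.0, 0.7, -0.8]
finger_gap: 0.0413
finger_force: 0.0
tcp [ 0.6033 -0.2783  0.1766] yawy 1.456 t 36.75
(np.float64(60.8), np.float64(-30.3), 0.0, [32.0, 58.0]) [221.0, 171.0]
(np.float64(-57.1), np.float64(32.7), -0.01, [31.0, 59.0]) [278.0, 62.0]
(np.float64(-62.8), np.float64(-31.4), -0.02, [31.0, 58.0]) [218.0, 58.0]
(np.float64(59.7), np.float64(-29.4), 0.0, [31.0, 57.0]) [221.0, 171.0]
(np.float64(-56.0), np.float64(31.8), -0.01, [30.0, 57.0]) [278.0, 62.0]
(np.float64(-62.0), np.float64(-30.2), -0.02, [30.0, 57.0]) [218.0, 58.0]
[205.4 145.1] [(np.float64(31.7), np.float64(-45.8)), (np.float64(30.9), np.float64(-44.5))]
[233.9 144.2] [(np.float64(31.2), np.float64(-14.8)), (np.float64(30.4), np.float64(-14.2))]
[235.5 197. ] [(np.float64(90.0), np.float64(-14.2)), (np.float64(87.9), np.float64(-13.6))]
[207.  197.8] [(np.float64(91.0), np.float64(-46.5)), (np.float64(88.9), np.float64(-45.2))]
```

```bash
python3 -m pendant '[[5,-20,-35,0],[4,-25,-40,0],[0,0,-40,0],[0,0,-25,0],[0,0,0,0],[0,0,0,0]]' -1 10; python3 -m pendant '[[0,0,-4,0],[0,0,-3,0],[0,0,0,0],[0,0,0,0]]'; python3 -m pendant '[[0,0,-3,0],[0,0,0,0],[0,0,-2,0],[0,0,0,0]]'
```

```text
clock: 37.4
tcp_pos: [0.6113, -0.3242, 0.036]
orientation: [0.058, 0.998, 0.0, -0.001]
force: [0.8, -0.5, 1.5]
finger_gap: 0.0063
finger_force: 0.0
clock: 37.8
tcp_pos: [0.613, -0.3237, 0.0311]
orientation: [0.058, 0.998, -0.0, 0.001]
force: [0.7, -0.2, -0.1]
finger_gap: 0.0001
finger_force: 0.0
clock: 38.2
tcp_pos: [0.6124, -0.3235, 0.025]
orientation: [0.058, 0.998, 0.0, -0.0]
force: [-0.2, -0.2, -0.7]
finger_gap: 0.0004
finger_force: 0.0
```

```bash
python3 -m pendant '[[0,0,30,0],[-41,5,0,0],[-41,4.5,0,0],[0,0,-25,0],[0,0,-14,0],[0,0,0,0]]' -1 10; python3 -m pendant '[[12,-1.4,0,0],[7,-0.8,0,0],[6,-0.7,0,0],[0,0,0,0],[-20,2.3,0,0],[-20,2.3,0,0],[-6,0.7,0,0],[-5,0.6,0,0]]';python3 -m pendant '[[0,0,0,0],[10,-1,0,0],[5,0,40,0],[0,20,45,0],[20,25,45,0],[40,0,10,0],[0,0,0,0],[0,0,0,0]]' 0.3; python3 - <<'E'
from h import *
im=wshot('w14')
for o in dominoes('w14',.023,(200,30,302,215),v=225,show=False): print(inkeeper(o),o[3])
E
```

```text
clock: 38.8
tcp_pos: [0.5298, -0.3128, 0.0142]
orientation: [0.057, 0.998, 0.001, -0.002]
force: [0.1, -0.1, 0.4]
finger_gap: 0.0004
finger_force: 0.0
clock: 39.6
tcp_pos: [0.5056, -0.3114, 0.0169]
orientation: [0.058, 0.998, -0.0, 0.001]
force: [6.1, 1.0, -0.0]
finger_gap: 0.0002
finger_force: 4.1
clock: 40.4
tcp_pos: [0.5791, -0.2689, 0.1517]
orientation: [0.057, 0.998, -0.0, -0.0]
force: [-0.9, 0.2, 0.2]
finger_gap: 0.0534
finger_force: 0.0
tcp [ 0.5791 -0.2689  0.1517] yawy 1.457 t 40.4
(np.float64(55.6), np.float64(-28.9), -0.01, [28.0, 41.0]) [214.0, 195.0]
(np.float64(-57.1), np.float64(32.7), 0.0, [30.0, 58.0]) [274.0, 83.0]
(np.float64(-66.4), np.float64(-26.7), -0.01, [25.0, 59.0]) [212.0, 75.0]
```

```bash
python3 -m pendant '[[0,45,10,0],[0,45,10,0],[0,45,0,0],[0,45,0,0],[0,45,0,0],[5,42,0,0],[0,0,0,0],[0,0,0,0]]' 0.3; python3 - <<'E'
from h import *
im=wshot('w15')
dominoes('w15',.024,(180,40,430,245),v=232)
E
```

```text
clock: 41.25
tcp_pos: [0.5818, -0.0022, 0.1712]
orientation: [0.057, 0.998, -0.0, -0.001]
force: [-0.3, -1.0, 0.1]
finger_gap: 0.0564
finger_force: 0.0
tcp [ 0.5818 -0.0022  0.1712] yawy 1.457 t 41.25
ctr [605.0, -51.0] size [31.0, 31.0] yaw 0.33 px [218.0, 204.0]
ctr [536.0, 19.0] size [28.0, 29.0] yaw -0.11 px [275.0, 135.0]
ctr [532.0, -10.0] size [27.0, 29.0] yaw -0.12 px [247.0, 134.0]
ctr [462.0, -5.0] size [28.0, 30.0] yaw 0.07 px [243.0, 66.0]
ctr [459.0, 25.0] size [29.0, 30.0] yaw 0.07 px [272.0, 62.0]
```

```bash
python3 -m pendant '[[-10,2,-10,-0.14],[-10,2,-10,-0.14],[-10,2,-10,-0.14],[-10,1,-10,-0.14],[-8,0,-10,-0.14],[0,0,-10,-0.14],[0,0,-10,-0.14],[0,0,0,-0.14]]' 0.05 20;python3 -m pendant '[[0,0,0,-0.14],[0,0,0,-0.14],[0,0,0,-0.14],[0,0,0,-0.05],[0,0,0,0],[0,0,0,0]]'; python3 - <<'E'
from h import *
im=wshot('w16');print(ctrl.sense()['joints'].round(2))
dominoes('w16',.024,v=225)
E
```

```text
clock: 42.1
tcp_pos: [0.533, 0.0015, 0.1006]
orientation: [0.584, 0.812, -0.001, -0.001]
force: [-0.7, 0.4, 0.2]
finger_gap: 0.0454
finger_force: 0.0
clock: 42.7
tcp_pos: [0.5344, 0.0027, 0.102]
orientation: [0.754, 0.657, -0.0, 0.0]
force: [0.4, -0.9, -0.5]
finger_gap: 0.0458
finger_force: 0.0
tcp [0.5344 0.0027 0.102 ] yawy -0.136 t 42.7
[-0.69  0.2   0.7   1.91 -0.14  1.09 -0.06]
ctr [461.0, 11.0] size [30.0, 59.0] yaw -1.49 px [176.0, 198.0]
ctr [535.0, 6.0] size [30.0, 58.0] yaw 1.44 px [260.0, 193.0]
```

```bash
python3 -m pendant '[[0.5,3,-30,0],[0,0,-30,0],[0,0,-18,0],[0,0,-7,0],[0,0,0,0],[0,0,0,0]]' 0.05 25;python3 -m pendant '[[0,0,-2,0],[0,0,0,0],[0,0,0,0],[0,0,0,0],[0,0,0,0]]' -1; python3 -c "
from h import *
s=ctrl.sense();print(s['tcp_pos'].round(4),yawy(s),s['force'])"
```

```text
clock: 43.35
tcp_pos: [0.5359, 0.0072, 0.0179]
orientation: [0.753, 0.658, 0.001, 0.0]
force: [0.9, -0.1, 0.8]
finger_gap: 0.0456
finger_force: 0.0
clock: 43.85
tcp_pos: [0.5356, 0.0076, 0.0157]
orientation: [0.753, 0.658, 0.0, 0.0]
force: [0.1, 1.5, 3.9]
finger_gap: 0.0317
finger_force: 25.0
[0.5356 0.0076 0.0157] -0.1348814292209711 [0.05707508 1.53523601 3.85060875]
```

```bash
python3 -m pendant '[[0,0,40,0],[0,0,40,0],[6,-24,0,0.14],[6,-24,0,0.14],[6,-24,0,0.14],[6,-24,0,0.14],[6,-24,0,0.14],[6,-24,0,0.14]]';python3 -m pendant '[[6,-24,0,0.14],[5,-24,0,0.14],[5,-24,0,0.14],[5,-24,0,0.14],[5,-26,0,0.14],[0,0,0,0.05],[0,0,0,0],[0,0,0,0]]'; python3 -c "
from h import *
s=ctrl.sense();print(s['tcp_pos'].round(4),yawy(s),s['force'])"
```

```text
clock: 44.65
tcp_pos: [0.571, -0.1373, 0.0947]
orientation: [0.417, 0.909, -0.0, -0.0]
force: [0.5, -0.2, -0.8]
finger_gap: 0.0314
finger_force: 25.0
clock: 45.45
tcp_pos: [0.597, -0.2578, 0.0946]
orientation: [0.058, 0.998, 0.0, -0.0]
force: [0.5, 0.3, -1.5]
finger_gap: 0.0317
finger_force: 25.0
[ 0.597  -0.2578  0.0946] 1.4541473176337611 [ 0.49849562  0.33673174 -1.47534013]
```

```bash
python3 -m pendant '[[0,0,-35,0],[0,0,-25,0],[0,0,-12,0],[0,0,-4,0],[0,0,-2,0],[0,0,0,0],[0,0,0,0]]';python3 -m pendant '[[0,0,-1,0],[0,0,0,0]]'; python3 -c "
from h import *
s=ctrl.sense();print(s['tcp_pos'].round(4),yawy(s),s['force'])"
```

```text
clock: 46.15
tcp_pos: [0.598, -0.2584, 0.0183]
orientation: [0.058, 0.998, 0.0, 0.001]
force: [0.4, 1.0, -1.0]
finger_gap: 0.0316
finger_force: 25.0
clock: 46.35
tcp_pos: [0.5978, -0.2584, 0.0167]
orientation: [0.058, 0.998, 0.0, 0.001]
force: [1.0, 0.9, -0.4]
finger_gap: 0.0319
finger_force: 25.0
[ 0.5978 -0.2584  0.0167] 1.455238507724071 [ 0.99219053  0.87496291 -0.41423324]
```

```bash
python3 -m pendant '[[0,0,0,0],[0,0,0,0],[0,0,0,0],[0,0,35,0]]' 0.05; python3 -m pendant '[[-30,3.5,0,0],[-30,3.5,0,0],[0,0,0,0],[0,0,-25,0],[0,0,-12,0],[0,0,0,0]]' -1 10;  python3 -m pendant '[[12,-1.4,0,0],[7,-0.8,0,0],[5,-0.6,0,0],[0,0,0,0],[-20,2.3,0,0],[-20,2.3,0,0],[-6,0.7,0,0],[-4,0.5,0,0]]';python3 -m pendant '[[0,0,0,0],[10,-1,0,0],[5,0,40,0],[20,-15,45,0],[40,-20,45,0],[30,0,25,0],[0,0,0,0],[0,0,0,0]]' 0.3; python3 - <<'E'
from h import *
im=wshot('w17')
for o in dominoes('w17',.023,(190,20,312,225),v=225,show=False): print(inkeeper(o),o[3])
dominoes('w17',.024,(360,10,512,240),v=225)
E
```

```text
clock: 46.75
tcp_pos: [0.5934, -0.2569, 0.0466]
orientation: [0.058, 0.998, 0.001, -0.005]
force: [-0.2, -0.5, -0.2]
finger_gap: 0.0453
finger_force: 0.0
clock: 47.35
tcp_pos: [0.5359, -0.2508, 0.012]
orientation: [0.058, 0.998, 0.0, -0.002]
force: [-0.2, 0.0, 1.4]
finger_gap: 0.0059
finger_force: 0.0
clock: 48.15
tcp_pos: [0.5124, -0.2487, 0.0148]
orientation: [0.058, 0.998, -0.0, 0.002]
force: [3.8, -0.3, 0.5]
finger_gap: 0.0008
finger_force: 2.1
clock: 48.95
tcp_pos: [0.6081, -0.2795, 0.1578]
orientation: [0.057, 0.998, -0.0, -0.0]
force: [-0.8, -0.2, -1.0]
finger_gap: 0.0537
finger_force: 0.0
tcp [ 0.6081 -0.2795  0.1578] yawy 1.456 t 48.95
(np.float64(64.7), np.float64(32.6), 0.0, [30.0, 58.0]) [279.0, 173.0]
(np.float64(64.8), np.float64(-29.8), 0.0, [31.0, 58.0]) [219.0, 174.0]
(np.float64(-66.1), np.float64(32.7), -0.01, [30.0, 57.0]) [281.0, 44.0]
(np.float64(-65.9), np.float64(-30.7), 0.0, [30.0, 58.0]) [217.0, 47.0]
ctr [610.0, -65.0] size [31.0, 59.0] yaw -1.25 px [441.0, 164.0]
ctr [461.0, 10.0] size [30.0, 59.0] yaw -1.49 px [482.0, 41.0]
```

```bash
python3 -m pendant '[[0,27,0,-0.14],[0,27,0,-0.14],[0,27,0,-0.14],[0,27,0,-0.14],[0,27,-10,-0.14],[0,27,-15,-0.14],[0,27,-15,-0.14],[2,25,-10,-0.14]]' 0.15 25; python3 -m pendant '[[0,0,0,0],[0,0,0,0]]'; python3 - <<'E'
from h import *
im=wshot('w18')
dominoes('w18',.024,(60,10,450,245),v=225)
E
```

```text
clock: 49.8
tcp_pos: [0.6063, -0.0646, 0.1056]
orientation: [0.582, 0.813, -0.001, -0.002]
force: [-0.5, 0.6, -0.4]
finger_gap: 0.05
finger_force: 0.0
clock: 50.0
tcp_pos: [0.6075, -0.0657, 0.1069]
orientation: [0.578, 0.816, -0.001, -0.001]
force: [-1.0, 0.2, 0.2]
finger_gap: 0.0497
finger_force: 0.0
tcp [ 0.6075 -0.0657  0.1069] yawy 0.338 t 50.0
ctr [610.0, -64.0] size [30.0, 60.0] yaw -1.25 px [264.0, 194.0]
ctr [461.0, 10.0] size [30.0, 58.0] yaw -1.49 px [130.0, 62.0]
```

```bash
python3 -m pendant '[[2.5,1.5,-30,-0.017],[0,0,-30,0],[0,0,-20,0],[0,0,-9,0],[0,0,-2,0],[0,0,0,0],[0,0,0,0]]' 0.15 25;python3 -m pendant '[[0,0,0,0],[0,0,0,0],[0,0,0,0],[0,0,0,0],[0,0,0,0]]' -1; python3 -c "
from h import *
s=ctrl.sense();print(s['tcp_pos'].round(4),yawy(s),s['force'])"
```

```text
clock: 50.75
tcp_pos: [0.6127, -0.0649, 0.0187]
orientation: [0.586, 0.81, 0.001, 0.001]
force: [-0.4, 0.8, 0.4]
finger_gap: 0.0503
finger_force: 0.0
clock: 51.25
tcp_pos: [0.6118, -0.0643, 0.0177]
orientation: [0.586, 0.81, 0.0, 0.0]
force: [0.5, 1.3, 2.8]
finger_gap: 0.0313
finger_force: 25.0
[ 0.6118 -0.0643  0.0177] 0.31814047338083756 [0.51332703 1.34870383 2.83713645]
```

```bash
python3 -m pendant '[[0,0,40,0],[0,0,40,0],[-10,-31,0,0.14],[-10,-31,0,0.14],[-10,-31,0,0.14],[-10,-31,0,0.14],[-10,-31,0,0.14],[-10,-31,0,0.14]]' -1 30;python3 -m pendant '[[-10,-31,0,0.14],[-10,-33,0,0.14],[0,0,0,0.02],[0,0,0,0],[0,0,0,0]]'; python3 -c "
from h import *
s=ctrl.sense();print(s['tcp_pos'].round(4),yawy(s),s['force'])"
```

```text
clock: 52.05
tcp_pos: [0.5509, -0.2515, 0.0971]
orientation: [0.202, 0.979, 0.0, -0.0]
force: [-0.0, 1.1, 0.1]
finger_gap: 0.0316
finger_force: 30.0
clock: 52.55
tcp_pos: [0.5321, -0.3129, 0.0969]
orientation: [0.056, 0.998, 0.001, -0.0]
force: [-0.1, 0.2, 0.5]
finger_gap: 0.0314
finger_force: 30.0
[ 0.5321 -0.3129  0.0969] 1.4582896679955453 [-0.14096635  0.24019359  0.45514124]
```

```bash
python3 -m pendant '[[-1,-2,-35,0],[0,0,-25,0],[0,0,-10,0],[0,0,-4,0],[0,0,-3,0],[0,0,0,0],[0,0,0,0]]'; python3 -c "
from h import *
s=ctrl.sense();print(s['tcp_pos'].round(4),yawy(s),s['force'])"
```

```text
clock: 53.25
tcp_pos: [0.5315, -0.3159, 0.0212]
orientation: [0.056, 0.998, 0.0, 0.001]
force: [0.7, 1.2, -1.3]
finger_gap: 0.0315
finger_force: 30.0
[ 0.5315 -0.3159  0.0212] 1.4584912334706548 [ 0.65318436  1.20476447 -1.32025819]
```

```bash
python3 -m pendant '[[0,0.7,-1.5,0],[0,0,-1.5,0],[0,0,0,0],[0,0,0,0]]'; python3 -m pendant '[[0,0,0,0],[0,0,0,0],[0,0,0,0],[0,0,20,0],[0,10,45,0],[30,10,45,0],[45,15,30,0],[0,0,0,0]]' 0.05; python3 - <<'E'
from h import *
im=wshot('w19')
for o in dominoes('w19',.023,(190,20,312,225),v=225,show=False): print(inkeeper(o),o[3])
dominoes('w19',.024,(360,10,512,240),v=225)
E
```

```text
clock: 53.65
tcp_pos: [0.5307, -0.3158, 0.0174]
orientation: [0.056, 0.998, -0.0, 0.0]
force: [0.9, 1.5, -0.8]
finger_gap: 0.0315
finger_force: 30.0
clock: 54.45
tcp_pos: [0.6062, -0.2798, 0.1549]
orientation: [0.053, 0.999, -0.0, 0.006]
force: [0.5, 1.0, 0.9]
finger_gap: 0.0455
finger_force: 0.0
tcp [ 0.6062 -0.2798  0.1549] yawy 1.466 t 54.45
(np.float64(79.8), np.float64(32.3), 1.58, [26.0, 29.0]) [280.0, 189.0]
(np.float64(49.7), np.float64(31.9), 1.58, [28.0, 29.0]) [280.0, 161.0]
(np.float64(64.8), np.float64(-29.8), 0.01, [30.0, 57.0]) [219.0, 174.0]
(np.float64(0.7), np.float64(-32.1), 0.01, [30.0, 58.0]) [217.0, 112.0]
(np.float64(-65.2), np.float64(32.8), 0.0, [29.0, 55.0]) [283.0, 44.0]
(np.float64(-65.9), np.float64(-30.7), 0.01, [30.0, 56.0]) [218.0, 44.0]
ctr [460.0, 10.0] size [30.0, 58.0] yaw -1.49 px [485.0, 43.0]
```

```bash
python3 -m pendant '[[-18,36,0,0.03],[-18,36,0,0.03],[-18,36,0,0.03],[-18,36,0,0.03],[-18,36,0,0.03],[-18,36,0,0.035],[-18,36,0,0],[-18,36,-20,0]]' 0.6 20; python3 -m pendant '[[0,0,-25,0],[0,0,0,0],[0,0,0,0]]'; python3 - <<'E'
from h import *
im=wshot('w20')
dominoes('w20',.024,(60,10,450,245),v=225)
E
```

```text
clock: 55.3
tcp_pos: [0.4539, 0.0052, 0.1309]
orientation: [-0.035, 0.999, 0.0, 0.002]
force: [1.2, 0.3, 0.4]
finger_gap: 0.0695
finger_force: 0.0
clock: 55.6
tcp_pos: [0.4532, 0.0034, 0.1045]
orientation: [-0.035, 0.999, -0.0, -0.001]
force: [0.3, -0.7, 0.5]
finger_gap: 0.0697
finger_force: 0.0
tcp [0.4532 0.0034 0.1045] yawy 1.641 t 55.6
ctr [461.0, 11.0] size [33.0, 59.0] yaw -1.49 px [266.0, 205.0]
```

```bash
python3 -m pendant '[[4,4,-30,0],[4,2.5,-30,0],[0,0,-20,0],[0,0,-10,0],[0,0,-2,0],[0,0,0,0]]' 0.6 20; python3 -m pendant '[[0,0,0,0],[0,0,0,0],[0,0,0,0],[0,0,0,0],[0,0,20,0],[20,-5,0,0],[25,-8,0,0],[25,-8,0,0]]' -1; python3 -m pendant '[[0,0,0,0],[0,0,-15,0],[0,0,-4,0],[0,0,0,0]]'
```

```text
clock: 56.25
tcp_pos: [0.4626, 0.0104, 0.0134]
orientation: [-0.035, 0.999, -0.0, 0.0]
force: [-0.3, 0.1, 0.8]
finger_gap: 0.0697
finger_force: 0.0
clock: 57.05
tcp_pos: [0.5327, -0.0095, 0.0331]
orientation: [-0.036, 0.999, 0.0, 0.0]
force: [-0.2, 1.0, 0.4]
finger_gap: 0.0602
finger_force: 20.0
clock: 57.45
tcp_pos: [0.5304, -0.0093, 0.013]
orientation: [-0.036, 0.999, 0.0, -0.001]
force: [-0.2, -0.5, 1.0]
finger_gap: 0.0598
finger_force: 20.0
```

Release, rise, turn to a width grip (tool y to 0.07) and look.

```bash
python3 -m pendant '[[0,0,0,0],[0,0,0,0],[0,0,0,0],[0,0,30,0],[0,0,35,-0.1],[0,0,20,-0.14],[0,0,0,-0.14],[0,0,0,-0.14]]' 0.6; python3 -m pendant '[[0,0,0,-0.14],[0,0,0,-0.14],[0,0,0,-0.14],[0,0,0,-0.14],[0,0,0,-0.14],[0,0,0,-0.14],[0,0,0,-0.14],[0,0,0,-0.07]]' 0.15;python3 -m pendant '[[0,0,0,0],[0,0,0,0]]'; python3 - <<'E'
from h import *
im=wshot('w21')
dominoes('w21',.024,(60,10,450,245),v=225)
E
```

```text
clock: 58.25
tcp_pos: [0.5324, -0.0095, 0.0998]
orientation: [0.225, 0.974, 0.001, 0.001]
force: [-0.1, -0.6, -0.8]
finger_gap: 0.0696
finger_force: 0.0
clock: 59.05
tcp_pos: [0.5317, -0.0095, 0.0987]
orientation: [0.682, 0.731, -0.0, -0.0]
force: [-0.4, -0.8, 0.6]
finger_gap: 0.05
finger_force: 0.0
clock: 59.25
tcp_pos: [0.5318, -0.0096, 0.0988]
orientation: [0.68, 0.733, -0.0, -0.0]
force: [-0.2, 0.3, 0.0]
finger_gap: 0.0496
finger_force: 0.0
tcp [ 0.5318 -0.0096  0.0988] yawy 0.075 t 59.25
ctr [530.0, -24.0] size [27.0, 30.0] yaw 0.05 px [256.0, 214.0]
ctr [527.0, 7.0] size [30.0, 31.0] yaw 0.07 px [257.0, 180.0]
```

```bash
python3 -m pendant '[[-3,1,-30,0.02],[0,0,-30,0],[0,0,-15,0],[0,0,-7,0],[0,0,-2,0],[0,0,0,0],[0,0,0,0]]' 0.15 25;python3 -m pendant '[[0,0,0,0],[0,0,0,0],[0,0,0,0],[0,0,0,0],[0,0,0,0]]' -1; python3 -c "
from h import *
s=ctrl.sense();print(s['tcp_pos'].round(4),yawy(s),s['force'])"
```

```text
clock: 60.0
tcp_pos: [0.53, -0.0087, 0.016]
orientation: [0.673, 0.739, 0.001, 0.001]
force: [-0.1, 0.5, 0.2]
finger_gap: 0.0499
finger_force: 0.0
clock: 60.5
tcp_pos: [0.5292, -0.0086, 0.0152]
orientation: [0.673, 0.739, 0.0, 0.0]
force: [-0.6, -0.4, 2.6]
finger_gap: 0.0317
finger_force: 24.9
[ 0.5292 -0.0086  0.0152] 0.09307522537530807 [-0.62343431 -0.40038863  2.57807372]
```

```bash
python3 -m pendant '[[0,0,40,0],[0,0,40,0],[1,-24,0,0.137],[1,-24,0,0.137],[1,-24,0,0.137],[1,-24,0,0.137],[1,-24,0,0.137],[1,-24,0,0.137]]' -1 30;python3 -m pendant '[[1,-24,0,0.137],[1,-24,0,0.137],[0,-25,0,0.137],[0,-25,0,0.13],[0,0,0,0],[0,0,0,0]]'; python3 -c "
from h import *
s=ctrl.sense();print(s['tcp_pos'].round(4),yawy(s),s['force'])"
```

```text
clock: 61.3
tcp_pos: [0.5347, -0.1536, 0.0946]
orientation: [0.319, 0.948, 0.0, -0.0]
force: [0.0, 0.3, -1.0]
finger_gap: 0.0317
finger_force: 29.9
clock: 61.9
tcp_pos: [0.5365, -0.2511, 0.0945]
orientation: [0.059, 0.998, 0.0, -0.0]
force: [-0.3, 1.1, -0.2]
finger_gap: 0.0319
finger_force: 29.9
[ 0.5365 -0.2511  0.0945] 1.4530664297109854 [-0.30189842  1.14935036 -0.24708686]
```

```bash
python3 -m pendant '[[0.5,0,-35,0],[0,0,-25,0],[0,0,-11,0],[0,0,-4,0],[0,0,-3,0],[0,0,0,0],[0,0,0,0]]'; python3 -c "
from h import *
s=ctrl.sense();print(s['tcp_pos'].round(4),yawy(s),s['force'])"
```

```text
clock: 62.6
tcp_pos: [0.5382, -0.2509, 0.0179]
orientation: [0.057, 0.998, -0.0, 0.001]
force: [0.3, -0.9, -0.1]
finger_gap: 0.0318
finger_force: 29.9
[ 0.5382 -0.2509  0.0179] 1.4560164090872125 [ 0.34225865 -0.92396059 -0.05507504]
```

Its bottom is below the wall tops with no contact force. I'll lower a little, release, retreat and check everything.

```bash
python3 -m pendant '[[0,0,-1.5,0],[0,0,-1,0],[0,0,0,0],[0,0,0,0]]'; python3 -m pendant '[[0,0,0,0],[0,0,0,0],[0,0,0,0],[0,0,20,0],[0,-10,45,0],[30,-10,45,0],[45,-5,45,0],[0,0,0,0]]' 0.05; python3 -m pendant '[[0,0,30,0],[0,0,0,0],[0,0,0,0]]'; python3 - <<'E'
from h import *
im=wshot('w22')
for o in dominoes('w22',.023,(190,20,312,235),v=225,show=False): print(inkeeper(o),o[3])
save('top','t22');save('scene','s22')
for n in('t22','s22'):
    im=cv2.imread(f'pics/{n}.png');h=cv2.cvtColor(im,cv2.COLOR_BGR2HSV);m=((h[...,0]>40)&(h[...,0]<88)&(h[...,1]>80)&(h[...,2]>30)).astype(np.uint8)
    k,l,s,c=cv2.connectedComponentsWithStats(m);print(n,[(np.round(c[i]).tolist(),int(s[i,4])) for i in range(1,k) if s[i,4]>2])
im=cv2.imread('pics/t22.png');h=cv2.cvtColor(im,cv2.COLOR_BGR2HSV)
m=h[...,2]<45;m[:205]=0;m[280:]=0;m[:,:115]=0;m[:,170:]=0
ys,xs=np.nonzero(m);r=cv2.minAreaRect(np.c_[xs,ys].astype(np.float32));print('case',r,onz('top',r[0],.053).round(3))
r=h.astype(int);m=((r[...,0]<6)|(r[...,0]>174))&(r[...,1]>170)&(r[...,2]>100);m[:160]=0;m[260:]=0;m[:,:140]=0;m[:,190:]=0
ys,xs=np.nonzero(m);print('red',xs.min(),xs.max(),ys.min(),ys.max())
E
```

```text
clock: 63.0
tcp_pos: [0.5375, -0.2507, 0.0145]
orientation: [0.057, 0.998, 0.0, 0.0]
force: [0.6, -0.3, -0.9]
finger_gap: 0.0312
finger_force: 29.9
clock: 63.8
tcp_pos: [0.6073, -0.2744, 0.162]
orientation: [0.056, 0.998, -0.002, 0.007]
force: [1.0, -0.3, 0.2]
finger_gap: 0.0455
finger_force: 0.0
clock: 64.1
tcp_pos: [0.5998, -0.2739, 0.1855]
orientation: [0.057, 0.998, 0.0, 0.0]
force: [-0.5, -0.2, -0.2]
finger_gap: 0.0458
finger_force: 0.0
tcp [ 0.5998 -0.2739  0.1855] yawy 1.456 t 64.1
(np.float64(79.8), np.float64(32.3), 1.57, [27.0, 29.0]) [274.0, 189.0]
(np.float64(50.7), np.float64(32.0), 1.57, [28.0, 30.0]) [273.0, 163.0]
(np.float64(64.8), np.float64(-29.8), 0.0, [31.0, 58.0]) [218.0, 176.0]
(np.float64(0.7), np.float64(-32.1), -0.01, [31.0, 59.0]) [215.0, 120.0]
(np.float64(-0.8), np.float64(33.1), 0.0, [30.0, 58.0]) [275.0, 118.0]
(np.float64(-52.1), np.float64(33.3), 1.57, [28.0, 30.0]) [275.0, 71.0]
(np.float64(-65.9), np.float64(-30.7), 0.0, [31.0, 58.0]) [216.0, 60.0]
(np.float64(-81.3), np.float64(33.0), 1.57, [28.0, 29.0]) [274.0, 45.0]
t22 [([199.0, 220.0], 11), ([440.0, 261.0], 353)]
s22 [([4.0, 200.0], 215), ([304.0, 186.0], 10)]
case ((142.68130493164062, 244.9667510986328), (41.95012283325195, 5.408203601837158), 87.20729064941406) [0.425 0.377 0.053]
red 143 165 178 213
```

```bash
python3 -c "
from station import ctrl
print(ctrl.hand_in())"
```

```text
the job is handed in; nothing more can be done
None
```

I handed the job in at about 64 s with every step carried out, though the hand-in gave no verdict: the case is on the score pad, no counters are left in the sieve, the sieve is level, and all six dominoes are in the keeper's channels.

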